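# Scoop the garlic out from under the shelf and box it up

### The arm

A 6-joint arm with a two-finger parallel gripper is mounted at the origin on a cart in front of the work surface, level with it; the furniture and walls round the work are solid. World frame = base frame: x ahead of the robot, y to its left, z up, the work surface at z = 0. Lengths are in mm, angles in rad, forces in N, time in s.
With the tool pointing down it reaches from about 325 to 775 mm from the base axis. Payload 5.5 kg.
Tool frame: the origin (TCP) lies on the centre line of the jaws, within the pads' length; the fingertips stand 17 mm ahead of it and the grasp point (between the pads) lies 2 mm behind it; z points along the fingers, y is the line along which they close (so a half turn about z gives the same grasp; the last joint's range is limited). The gripper opens to 88 mm and grips with 3 to 60 N. Pads are 20 mm wide; open, the fingers measure 115 mm over their backs; the gripper's body (75 mm by 178 mm) begins 61 mm behind the grasp point.
Start: joints at [1.253, 0.091, 1.231, -0, 1.82, -0.057], TCP at [154.716, 579.724, 239.631] pointing down, gripper open.
Joint ranges: [-2.87, 2.87], [-0.86, 2.18], [0.17, 2.46], [-1.51, 4.65], [0.06, 2.69], [-2.65, 2.65]. Speed limits (rad/s): [2.57, 2.57, 3.01, 3.14, 3.14, 3.14].

### API

Orientations are given as [roll, pitch, yaw] about the fixed x, y, z axes, in that order (R = Rz(yaw) Ry(pitch) Rx(roll)).
In Python, from bench import bot gives the robot as it stands.
- The arm moves only by the tool drive_tool, never from a script. Its argument "motion" is a list of rows, each an object with "claw": the finger opening in cm, from 0 to 8.78; "offset": the shift along the world's x, y, z in cm, a list of three; "rotation": the turn, a rotation vector about the world's x, y, z in rad, a list of three. In form: [{"claw": claw, "offset": [dx, dy, dz], "rotation": [wx, wy, wz]}, ...]. A call has 1 to 8 rows; each row is the pose to reach, as a shift and turn from the pose commanded when the call began; what a row does not reach only later rows make up. A row lasts 1/10 s, in which the tool goes at most 50 mm and 8.59 degrees, less where a joint would pass 70% of its speed; a pose out of reach is approached as far as the arm can. A call with a gripper value outside its range is refused whole. The fingers move at their own pace and stop on an object; "force" is the grip in N (left out, the last holds). Time passes only in rows, so rows that repeat a pose let the fingers close. It gives the time, the measured TCP pose, the force, the opening and the grip force at its end, in the units of the state.
- bot.state(): the state, without advancing time (a new reading comes with each control period).
- bot.camera(name): name is "side" or "top" or "wrist"; returns a dict with "color" (480x640x3 uint8, red, green, blue), "z_map" (480x640 float32, mm along the optical axis (not along the pixel's ray), 0 where there is no reading), "K" (3x3 intrinsics, pixels), "view" (4x4, takes a point from world to camera coordinates); the wrist camera has in their place "T_tool_cam" (4x4, takes a point from camera to tool coordinates, whose origin is the TCP and whose axes are the flange's). Camera axes: x right, y up, looking along -z (the intrinsics and any distortion apply to the point x, -y, -z); pixel columns grow to the right and rows downward; lengths in mm; the calibration is good to about 2 mm. The wrist camera is an equidistant fisheye: a pixel r from the principal point sees the ray r / f radians off the axis. A picture is of the moment at which its call begins: read the wrist's pose just before it.
- bot.sign_off(): hands the job in; it is judged then, once.
The state is a dict: "clock": time; "q": joint angles; "dq": joint speeds; "joint_efforts": joint torques, N m; "ee_pos": TCP position; "orientation": TCP orientation; "wrist_force": force on the tool from outside, world axes, zero at the start; "ft_torque": the same for the moment, N m; "width": finger opening in mm; "gripper_force": force on a finger pad.
Only numpy, scipy, OpenCV 4.12 (cv2) and the standard library are available. Lean on these libraries where they do the work, as an engineer would, in place of code of your own. Each camera call takes 0.05 s, during which the arm holds its last target. There are 200 camera calls.

### The job

Garlic bulbs have been left under the low wooden shelf: with the long-handled scoop, reach in and draw them all out without striking the shelf with the scoop or the hand, and without putting your hand under it. Put every bulb in the white storage box, put the grey lid (it lies on the shelf) on the box with all its clips still up, then press the four clips fully down in opposite-corner order: one, then the one diagonally across from it, then the other two. Leave the scoop lying on the worktop clear of the shelf, and leave the tumbler, the salt shaker and the spice jar where they stand.

Things in the scene. Friction and masses are not known exactly. Their poses are not given: they have to be found in the camera images.
- shelf: Low wooden shelf fixed to the worktop, 220 deep (its x) x 330 wide (its y) x 106 mm high; origin on the worktop under its centre. Its open front looks along its own -x (roughly to the robot's right), the board's front edge at x = -110 mm. Board underside 90 mm up, board 16 mm thick; 294 mm wide inside between end panels. Two or three bulbs start under it, x -45 to +30 mm, near y = -88, 0 or +88 mm. The lid and a spice jar stand on it.
- shelf_rail (a point): Middle of the front face of the back rail that stops the bulbs: 81 mm along +x from the shelf's origin, 32 mm up. It spans 20 to 44 mm above the worktop; the scoop's thin front edge passes under it. End panels inside at y = +-147 mm, x -100 to +100 mm, each with a guide rail 17 mm thick, 33 to 51 mm up, that keeps bulbs off the panel; the pan's sides pass under it.
- scoop: Long-handled scoop, 307 mm long, 0.22 kg, resting on its pan and on a foot under the handle's end (x = -60 mm). Origin at worktop level below the grip, +x towards the pan, z up. Wooden handle bar 24 x 24 mm, x from -55 to +100 mm, 30 to 54 mm above the worktop. It may simply be slid along the worktop.
- scoop_grip (a point): Middle of the handle bar where the scoop is to be gripped, 42 mm above its underside; axes as the scoop's.
- scoop_pan (a point): Point on the steel pan's flat floor (3 mm thick), 185 mm from the grip along the scoop's x. Pan 88 mm wide outside, 82 inside; back wall 22 mm high, 52 mm behind this point; side walls 15 mm high from there to 26 mm ahead of this point; then an open front, a thin ramp down to the worktop.
- scoop_tip (a point): Middle of the pan's thin front edge, 239 mm from the grip along the scoop's x, at worktop level.
- box: White open storage box fixed to the worktop, 128 (its x) x 198 (its y) x 78 mm high, walls and floor 4 mm (inside 120 x 190 mm); origin at the centre of its underside.
- lid: Grey lid, 0.35 kg. Plug 110 x 180 x 8 mm (z 0 to 8 mm) fits in the box; flange 136 (its x) x 206 (its y) x 6 mm above it rests on the box's rim; bar handle on top. Origin: centre of the plug's underside, 70 mm above the box's underside when seated (either way round). Four clips hinged at (x, y) = (+-70, +-65), z = 11 mm, each a plate 32 long (outwards along x), 28 wide, 4 mm thick.
- lid_grip (a point): Middle of the lid's bar handle, 32 mm above the lid's origin; axes as the lid's. The bar is 22 (x) x 70 (y) x 30 mm, z 14 to 44 mm above the lid's origin.
- clip0 (a joint): Hinge of the black lid clip at the lid's own -x, +y corner, rad: 0 = sticking straight out level from the lid, 1.57 = folded straight down against the box wall (fully shut); friction holds it wherever it is left (about 1 N at its tip moves it).
- clip1 (a joint): Hinge of the black lid clip at the lid's own -x, -y corner, rad: 0 = sticking straight out level from the lid, 1.57 = folded straight down against the box wall (fully shut); friction holds it wherever it is left (about 1 N at its tip moves it).
- clip2 (a joint): Hinge of the black lid clip at the lid's own +x, +y corner, rad: 0 = sticking straight out level from the lid, 1.57 = folded straight down against the box wall (fully shut); friction holds it wherever it is left (about 1 N at its tip moves it).
- clip3 (a joint): Hinge of the black lid clip at the lid's own +x, -y corner, rad: 0 = sticking straight out level from the lid, 1.57 = folded straight down against the box wall (fully shut); friction holds it wherever it is left (about 1 N at its tip moves it).
- garlic_a: Garlic bulb, about 56 mm across and 56 mm tall, 34 g; may be absent (None). Origin at the centre of its underside when upright.
- garlic_a_mid (a point): Middle of that bulb, 26 mm above its origin along its own z.
- garlic_b: Garlic bulb, about 56 mm across and 56 mm tall, 34 g; may be absent (None). Origin at the centre of its underside when upright.
- garlic_b_mid (a point): Middle of that bulb, 26 mm above its origin along its own z.
- garlic_c: Garlic bulb, about 56 mm across and 56 mm tall, 34 g; may be absent (None). Origin at the centre of its underside when upright.
- garlic_c_mid (a point): Middle of that bulb, 26 mm above its origin along its own z.
- tumbler: Glass tumbler, 77 mm across, 89 mm tall; a bystander, to be left where it stands. Origin at the centre of its underside.
- salt_shaker: Salt shaker, 44 mm across, 90 mm tall; a bystander, to be left where it stands. Origin at the centre of its underside.
- spice_c: Spice jar, 41 mm across, 105 mm tall, standing on the shelf; a bystander, to be left where it stands. Origin at the centre of its underside.

How it is judged:
By the outcome, as a careful person would: the job done as asked, in the order asked, and still so for the second after the job is handed in, with the robot touching nothing.
Of garlic_a, garlic_b, garlic_c only 2 to 3 are there at a start; the rules pass over those that are not, and their reading is None.
At some moment in a run one of garlic_a, garlic_b, garlic_c may be knocked a few centimetres aside while the robot is not near it.
It also fails if it takes over 210 s, if anything falls off the work surface, if the arm or the gripper's body presses on something with over 40 N, if the wrist force passes 120 N, or if a joint passes its speed limit or range.

## Working session

There is one attempt and no reset: what is moved stays moved. The work goes in short steps, Python scripts to look and compute and a tool call to move; the robot and the scene stay as the last step left them, time stands still between calls to the robot, and variables do not carry over. Pictures are saved under pics/ and viewed, at most 14 in all, crops included, and the job is handed in when it is done.

Besides the shell and the picture viewer there is one more tool, called after "Emit:" as name([rows], argument=value, ...), one row to a line, values as JSON. drive_tool: Moves the arm, as the interface text tells. Its arguments: {"type":"object","properties":{"motion":{"type":"array"},"force":{"type":"number"}},"required":["motion"]}

```bash
mkdir -p pics; cat > h.py <<'E'
import numpy as np, cv2
from bench import bot
def cloud(c):
    K=c["K"];V=np.linalg.inv(c["view"]);z=c["z_map"]
    v,u=np.mgrid[:480,:640]
    P=np.stack([(u-K[0,2])/K[0,0]*z,-(v-K[1,2])/K[1,1]*z,-z],-1)
    return P@V[:3,:3].T+V[:3,3]
def save(n,im): cv2.imwrite("pics/"+n,cv2.cvtColor(im,cv2.COLOR_RGB2BGR))
E
python3 - <<'E'
from h import *
for n in("top","side"):
    c=bot.camera(n);save(n+"1.png",c["color"]);np.savez(n+"1.npz",**c)
    print(n,c["K"].tolist(),np.linalg.inv(c["view"]).round(2).tolist(),c.keys(),(c["z_map"]>0).mean())
print(bot.state())
E
```

```text
top [[584.3003135647043, 0.0, 320.36439483472674], [0.0, 584.3003135647043, 244.13134960387174], [0.0, 0.0, 1.0]] [[0.02, 0.99, -0.14, 372.3], [-1.0, 0.03, 0.05, 141.75], [0.06, 0.14, 0.99, 1582.32], [0.0, 0.0, 0.0, 1.0]] dict_keys(['color', 'z_map', 'K', 'view']) 0.9959765625
side [[560.1150264911614, 0.0, 315.8049119597397], [0.0, 560.1150264911614, 230.03723001524222], [0.0, 0.0, 1.0]] [[0.96, 0.18, -0.22, 300.82], [-0.28, 0.6, -0.75, -1011.9], [-0.01, 0.78, 0.63, 1017.82], [0.0, 0.0, 0.0, 1.0]] dict_keys(['color', 'z_map', 'K', 'view']) 0.9956966145833334
{'clock': 0.1, 'q': array([ 1.25329033e+00,  9.17937472e-02,  1.23173425e+00,  3.67648931e-05,
        1.81975415e+00, -5.66825745e-02]), 'dq': array([ 1.45220341e-05, -5.50523672e-04, -3.87908431e-03,  1.39029061e-04,
       -2.73778367e-04,  3.69812553e-04]), 'joint_efforts': array([ 4.12402034e-03, -4.47859097e+01, -4.07569635e+01,  6.99981116e-02,
        2.85603310e-02, -9.61107708e-05]), 'ee_pos': array([154.63954951, 579.51022286, 238.63143437]), 'orientation': array([-3.13990790e+00, -1.31302785e-04,  2.88077815e+00]), 'wrist_force': array([-0.30654199, -0.05452346,  0.45385253]), 'ft_torque': array([ 0.03756013,  0.04582816, -0.01517435]), 'gripper_force': 0.0, 'width': 87.47132070560531}
```

View pics/top1.png

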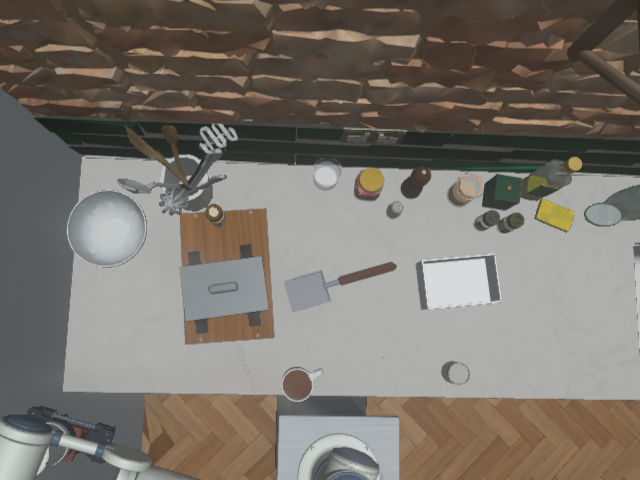

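View pics/side1.png

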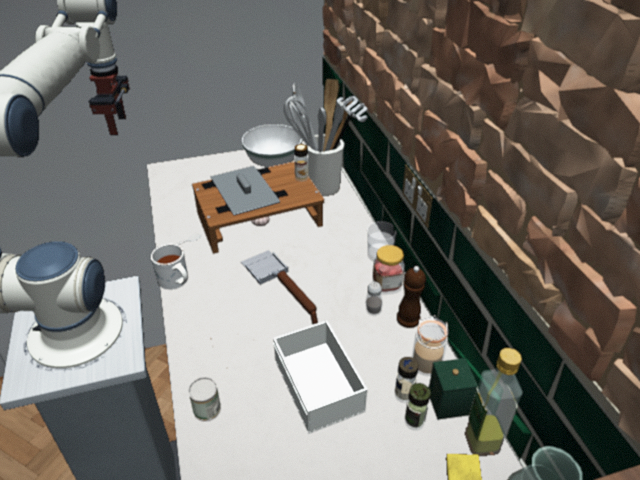

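```bash
python3 - <<'E'
from h import *
c=dict(np.load("top1.npz"));P=cloud(c);hsv=cv2.cvtColor(c["color"],cv2.COLOR_RGB2HSV)
v,u=np.mgrid[:480,:640]
def box(rgn): x0,y0,x1,y1=rgn; return (u>=x0)&(u<x1)&(v>=y0)&(v<y1)
def rect(n,m):
    Q=P[m]; 
    if len(Q)<5: print(n,len(Q));return
    r=cv2.minAreaRect(Q[:,:2].astype(np.float32)); print(n,len(Q),np.round(r[0],1),np.round(r[1],1),round(r[2],1),"z",np.percentile(Q[:,2],[5,50,95]).round(1))
z=P[...,2]
def big(m):
    n,l,s,_=cv2.connectedComponentsWithStats(cv2.morphologyEx(m.astype(np.uint8),cv2.MORPH_OPEN,np.ones((2,2)))); return l==1+np.argmax(s[1:,4])
print("table z",np.median(z[box((300,320,400,360))]))
R=box((170,195,285,355))
rect("board",big(R&(z>98)&(z<135)))
rect("lid flange",big(R&(z>120)&(z<135)&(hsv[...,1]<80)&(hsv[...,2]>90)))
rect("handle",big(R&(z>140)&(z<165)&box((195,270,250,310))))
for n,b in(("c1",(184,240,204,268)),("c2",(236,240,256,262)),("c3",(190,314,214,338)),("c4",(242,306,266,330))):
    rect(n,R&box(b)&(hsv[...,2]<75)&(z>104))
B=box((410,240,510,320))
rect("box",big(B&(z>65)&(z<90)))
S=box((275,250,405,320))
rect("scoop handle",big(S&(z>40)&(z<65)&(hsv[...,1]>80)))
rect("pan",big(S&(hsv[...,2]<185)&(hsv[...,1]<70)&(z<30)&box((280,265,331,315))))
for n,b in(("tumbler",(310,155,345,190)),("tumbler2",(440,355,475,390)),("salt",(385,198,405,218)),("mug",(275,360,325,405)),("spice",(203,200,228,228)),("bowl",(60,185,150,270))):
    m=big(box(b)&(z>(130 if n=="spice" else 30)));rect(n,m)
E
```

```text
table z -0.1825181722488196
board 10934 [499.1 301.4] [344.9 269. ] 10.3 z [100.8 110.  123.9]
lid flange 31 [519.7 321.3] [15.6 21.1] 9.3 z [115.3 120.4 124.6]
handle 250 [466.9 301.9] [20.  68.3] 9.6 z [120.1 147.9 154.1]
c1 0
c2 90 [564.1 252.5] [32.3 24.5] 15.5 z [110.7 116.6 123.4]
c3 18 [389.9 356. ] [ 3.5 26.6] 9.2 z [113.4 117.  123.5]
c4 9 [396.  230.1] [32.7 17.3] 16.4 z [117.  121.8 125.1]
box 182 [ 519.5 -414.9] [134.2  54.1] 4.5 z [-3.4 74.3 82.7]Traceback (most recent call last):
  File "<stdin>", line 22, in <module>
  File "<stdin>", line 11, in big
    return _wrapfunc(a, 'argmax', axis=axis, out=out, **kwds)
    return bound(*args, **kwds)
ValueError: attempt to get argmax of an empty sequence
```

```bash
cat >> h.py <<'E'
def raypts(c,uv,z):
    K=c["K"];V=np.linalg.inv(c["view"]);uv=np.asarray(uv,float)
    d=np.stack([(uv[...,0]-K[0,2])/K[0,0],-(uv[...,1]-K[1,2])/K[1,1],-np.ones(uv.shape[:-1])],-1)@V[:3,:3].T
    return V[:3,3]+d*((z-V[2,3])/d[...,2])[...,None]
def proj(c,p):
    q=c["view"]@np.r_[p,1];K=c["K"];return np.array([K[0,2]-K[0,0]*q[0]/q[2],K[1,2]+K[1,1]*q[1]/q[2]])
def blob(c,m,reg,z,name=""):
    k=np.zeros(m.shape,np.uint8);x0,y0,x1,y1=reg;k[y0:y1,x0:x1]=m[y0:y1,x0:x1]
    n,l,s,_=cv2.connectedComponentsWithStats(k)
    if n<2: print(name,"none");return
    uv=np.argwhere(l==1+np.argmax(s[1:,4]))[:,::-1]
    r=cv2.minAreaRect(raypts(c,uv,z)[:,:2].astype(np.float32))
    print(name,len(uv),"uv",uv.min(0),uv.max(0),"ctr",np.round(r[0],1),"size",np.round(r[1],1),"ang",round(r[2],1));return r
E
python3 - <<'E'
from h import *
c=dict(np.load("top1.npz"));h=cv2.cvtColor(c["color"],cv2.COLOR_RGB2HSV).astype(int);H,S,V=h[...,0],h[...,1],h[...,2]
for p in((290,268),(220,320),(245,290),(250,252),(200,325),(340,350),(300,290),(370,272),(425,280),(460,280),(490,258),(455,258),(458,372),(326,178),(397,209)):print(p,h[p[1],p[0]],end=" ")
print()
blob(c,(S>90)&(H<20)&(V>60)|((V<60)),(170,205,280,350),106,"board")
blob(c,(S<70)&(V>95)&(V<175),(178,240,272,325),125.,"lid flange@z=106+14")
blob(c,(S>90),(332,255,405,295),54,"handle")
blob(c,(V<180)&(S<70),(280,262,332,315),2,"pan")
for n,b in(("c1",(184,240,206,268)),("c2",(236,240,256,262)),("c3",(190,314,214,338)),("c4",(242,306,266,330))):blob(c,V<80,b,117,n)
E
python3 - <<'E'
from h import *
c=cv2.imread("pics/top1.png");s=cv2.imread("pics/side1.png")
cv2.imwrite("pics/crop1.png",np.vstack([cv2.resize(c[235:325,270:520],(800,288),interpolation=2),cv2.resize(s[160:255,190:345],(490,300),interpolation=2)[:,:490] if 0 else cv2.copyMakeBorder(cv2.resize(s[160:255,190:345],(490,300),interpolation=2),0,0,0,310,0)]))
E
```

```text
(290, 268) [ 30   3 169] (220, 320) [ 13 112 132] (245, 290) [100  15 152] (250, 252) [ 0  3 73] (200, 325) [90  3 78] (340, 350) [ 45   3 175] (300, 290) [107  15 154] (370, 272) [  9  71 101] (425, 280) [100   4 218] (460, 280) [105   2 218] (490, 258) [90  5 96] (455, 258) [ 98   5 188] (458, 372) [ 40   5 170] (326, 178) [ 90   3 203] (397, 209) [ 45   4 139] 
board 3658 uv [180 205] [268 275] ctr [596.  308.3] size [234.9 169. ] ang 87.1
lid flange@z=106+14 5020 uv [178 240] [268 324] ctr [488.1 305.3] size [208.1 220. ] ang 3.2
handle none
pan 2756 uv [280 262] [331 314] ctr [483.1  96.3] size [140.9 138.8] ang 1.6
c1 none
c2 127 uv [240 245] [252 257] ctr [564.6 252.7] size [31.3 27.1] ang 11.2
c3 86 uv [194 319] [206 328] ctr [380.8 357.4] size [22.3 29.3] ang 2.8
c4 67 uv [247 312] [257 325] ctr [396.3 229.6] size [32.3 19.7] ang 15.3
```

View pics/crop1.png

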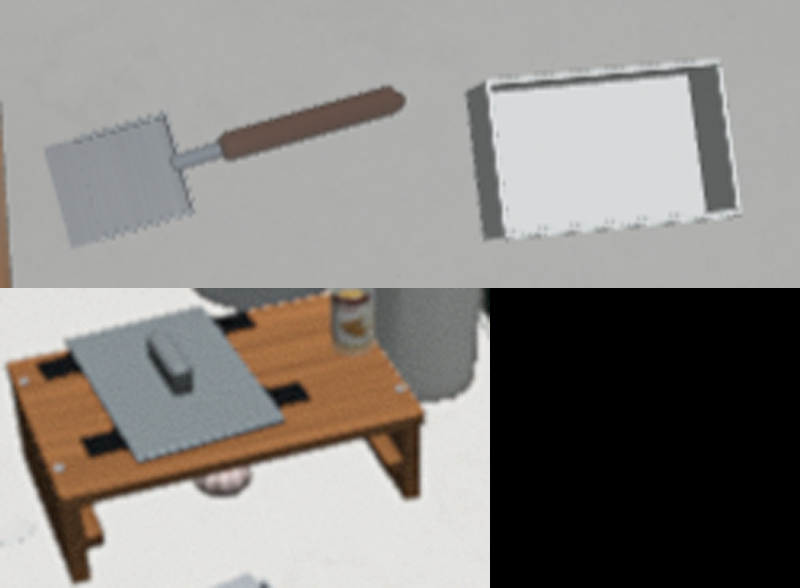

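```bash
python3 - <<'E'
from h import *
c=dict(np.load("top1.npz"));s=dict(np.load("side1.npz"))
k=lambda L:[(270+x/3.2,235+y/3.2) for x,y in L]
def q(n,L,z):
    p=raypts(c,L,z)[:,:2];r=cv2.minAreaRect(p.astype(np.float32));m=p.mean(0)
    print(n,"ctr",m.round(1),"rectctr",np.round(r[0],1),np.round(r[1],1),round(r[2],1),"edges",[(round(float(np.hypot(*e)),1),round(float(np.degrees(np.arctan2(e[1],e[0]))),1)) for e in np.roll(p,-1,0)-p])
q("board",[(180,210),(266,208),(273.5,340),(186,344)],106)
q("lid",[(181,266),(264,257),(269,311),(185,320.5)],126-0)
q("box",k([(487,80),(720,60),(740,215),(503,238)]),78)
print("tip",raypts(c,k([(45,148),(75,247)]),0).round(1)[:,:2].tolist())
print("panback",raypts(c,k([(163,113),(194,213)]),22).round(1)[:,:2].tolist())
print("handle",raypts(c,k([(221,134),(226,160),(390,88),(400,110)]),54).round(1)[:,:2].tolist())
# side: bulb
print("bulb side z28",raypts(s,np.array([(190+222/3.16,160+190/3.16)]),20).round(1))
# side: lower corners of shelf front panels outer
print("side panel feet",raypts(s,np.array([(190+78/3.16,160+290/3.16),(190+410/3.16,160+207/3.16)]),0).round(1)[:,:2])
print("side board front",raypts(s,np.array([(190+60/3.16,160+195/3.16),(190+422/3.16,160+122/3.16),(190+10/3.16,160+73/3.16)]),106).round(1)[:,:2])
E
```

```text
board ctr [504.7 299.1] rectctr [505.2 299.9] [342.5 218. ] 5.1 edges [(218.1, -86.8), (335.2, -174.9), (215.1, 93.7), (337.2, 5.6)]
lid ctr [468.2 299.3] rectctr [468.3 299.3] [134.9 206.9] 7.7 edges [(205.8, -82.1), (135.0, -172.8), (205.7, 97.7), (134.6, 7.3)]
box ctr [ 505.5 -309. ] rectctr [ 505.3 -308.7] [129.  197.9] 6.4 edges [(195.9, -83.6), (128.0, -173.8), (197.2, 96.7), (129.0, 5.6)]
tip [[499.8, 155.0], [417.2, 127.4]]
panback [[529.9, 56.9], [447.0, 29.3]]
handle [[510.6, 10.6], [489.4, 6.1], [552.5, -129.3], [534.4, -137.7]]
bulb side z28 [[503.6 272.9  20. ]]
side panel feet [[356.8 194.4]
 [669.5 223.1]]
side board front [[354.3 194.7]
 [676.1 207.6]
 [335.5 391.2]]
```

Emit:
drive_tool([
  {"claw": 8.7,"offset": [37.5,-66.7,2],"rotation": [0,0,-1.009]},
  {"claw": 8.7,"offset": [37.5,-66.7,2],"rotation": [0,0,-1.009]},
  {"claw": 8.7,"offset": [37.5,-66.7,2],"rotation": [0,0,-1.009]},
  {"claw": 8.7,"offset": [37.5,-66.7,2],"rotation": [0,0,-1.009]},
  {"claw": 8.7,"offset": [37.5,-66.7,2],"rotation": [0,0,-1.009]},
  {"claw": 8.7,"offset": [37.5,-66.7,2],"rotation": [0,0,-1.009]},
  {"claw": 8.7,"offset": [37.5,-66.7,2],"rotation": [0,0,-1.009]},
  {"claw": 8.7,"offset": [37.5,-66.7,2],"rotation": [0,0,-1.009]},
])

```text
clock: 0.9
ee_pos: [351.0, 229.3, 249.9]
orientation: [3.141, 0.0, 1.869]
wrist_force: [-0.4, 0.7, -1.1]
width: 86.9
gripper_force: 0.0
```

Emit:
drive_tool([
  {"claw": 8.7,"offset": [18.2,-33.2,-11.5],"rotation": [0.334,0.103,0]},
  {"claw": 8.7,"offset": [18.2,-33.2,-11.5],"rotation": [0.334,0.103,0]},
  {"claw": 8.7,"offset": [18.2,-33.2,-11.5],"rotation": [0.334,0.103,0]},
  {"claw": 8.7,"offset": [18.2,-33.2,-11.5],"rotation": [0.334,0.103,0]},
  {"claw": 8.7,"offset": [18.2,-33.2,-11.5],"rotation": [0.334,0.103,0]},
  {"claw": 8.7,"offset": [18.2,-33.2,-11.5],"rotation": [0.334,0.103,0]},
  {"claw": 8.7,"offset": [18.2,-33.2,-11.5],"rotation": [0.334,0.103,0]},
  {"claw": 8.7,"offset": [18.2,-33.2,-11.5],"rotation": [0.334,0.103,0]},
])

```text
clock: 1.7
ee_pos: [524.5, -87.2, 139.3]
orientation: [3.141, -0.35, 1.871]
wrist_force: [1.6, 0.5, -0.3]
width: 86.5
gripper_force: 0.0
```

Emit:
drive_tool([
  {"claw": 8.7,"offset": [0,0,0],"rotation": [0,0,0]},
  {"claw": 8.7,"offset": [0,0,0],"rotation": [0,0,0]},
])

```text
clock: 1.9
ee_pos: [523.8, -85.7, 138.7]
orientation: [-3.139, -0.352, 1.869]
wrist_force: [-0.4, 0.3, 0.3]
width: 87.3
gripper_force: 0.0
```

```bash
cat >> h.py <<'E'
from scipy.spatial.transform import Rotation as Ro
def wrist():
    s=bot.state();c=bot.camera("wrist")
    T=np.eye(4);T[:3,:3]=Ro.from_euler("xyz",s["orientation"]).as_matrix();T[:3,3]=s["ee_pos"]
    c["T"]=T@c["T_tool_cam"];return c
def wray(c,uv,z):
    K=c["K"];a=(np.asarray(uv,float)-[K[0,2],K[1,2]])/[K[0,0],K[1,1]];r=np.linalg.norm(a,axis=-1,keepdims=True)
    d=np.concatenate([a/r*np.sin(r)*[1,-1],-np.cos(r)],-1)@c["T"][:3,:3].T
    return c["T"][:3,3]+d*((z-c["T"][2,3])/d[...,2])[...,None]
def wproj(c,p):
    q=np.linalg.inv(c["T"])@np.r_[p,1];K=c["K"];t=np.arctan2(np.hypot(q[0],q[1]),-q[2]);n=np.hypot(q[0],q[1])
    return np.array([K[0,2]+K[0,0]*t*q[0]/n,K[1,2]-K[1,1]*t*q[1]/n])
E
python3 - <<'E'
from h import *
c=wrist();save("w1.png",c["color"]);np.savez("w1.npz",**c);print(c["K"].tolist(),c["T_tool_cam"].round(2).tolist(),c["T"].round(2).tolist())
s=bot.state();print(s["ee_pos"],s["orientation"])
for p in((529.4,-87.2,54),(458.5,141.2,0),(503,273,20),(592,307,26),(417,292,26),(504.7,189.9,106)):print(p,wproj(c,p).round(0))
E
```

```text
[[371.64829954431775, 0.0, 315.7197706194809], [0.0, 371.64829954431775, 239.50543353911502], [0.0, 0.0, 1.0]] [[0.0, 0.97, 0.25, 66.32], [1.0, -0.0, -0.0, -0.64], [0.0, 0.25, -0.97, -145.24], [0.0, 0.0, 0.0, 1.0]] [[0.96, -0.29, 0.03, 519.94], [0.3, 0.95, -0.1, -74.21], [-0.0, 0.1, 0.99, 297.86], [0.0, 0.0, 0.0, 1.0]]
[523.87774604 -84.93645881 140.04356426] [-3.14133132 -0.35079129  1.87125439]
(529.4, -87.2, 54) [324. 301.]
(458.5, 141.2, 0) [322.  38.]
(503, 273, 20) [397. -45.]
(592, 307, 26) [478. -40.]
(417, 292, 26) [325. -75.]
(504.7, 189.9, 106) [398. -63.]
```

View pics/w1.png

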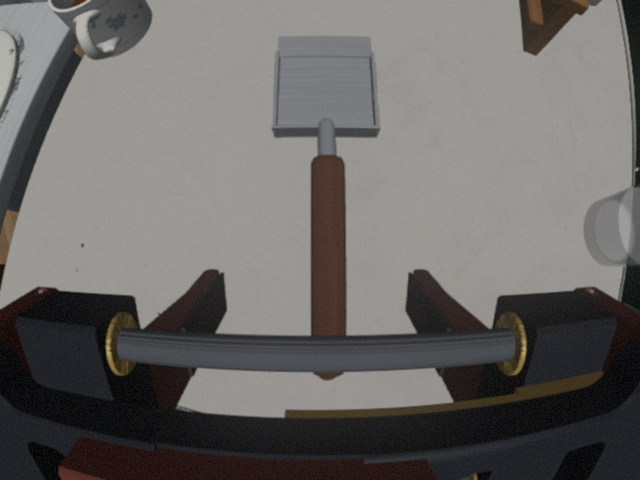

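Emit:
drive_tool([
  {"claw": 8.7,"offset": [0,0,3],"rotation": [0.667,0.206,0]},
  {"claw": 8.7,"offset": [0,0,3],"rotation": [0.667,0.206,0]},
  {"claw": 8.7,"offset": [0,0,0],"rotation": [0.667,0.206,0]},
  {"claw": 8.7,"offset": [0,0,-3],"rotation": [0.667,0.206,0]},
  {"claw": 8.7,"offset": [0,0,-7],"rotation": [0.667,0.206,0]},
  {"claw": 8.7,"offset": [0,0,-7],"rotation": [0.667,0.206,0]},
  {"claw": 8.7,"offset": [0,0,-7],"rotation": [0.667,0.206,0]},
])

```text
clock: 2.65
ee_pos: [523.8, -84.1, 71.0]
orientation: [3.141, -1.048, 1.873]
wrist_force: [-0.4, 0.4, 1.2]
width: 87.0
gripper_force: 0.0
```

```bash
python3 - <<'E'
from h import *
s=bot.state();print(s["ee_pos"],s["orientation"],s["q"].round(2))
c=wrist();save("w2.png",c["color"]);np.savez("w2.npz",**c)
for p in((458.5,141.2,0),(503,273,26),(592,307,26),(417,292,26),(504.7,189.9,90)):print(p,wproj(c,p).round(0))
E
```

```text
[523.81172428 -84.11453967  70.96677111] [ 3.14127294 -1.04779313  1.87286859] [-0.58  0.54  1.29  0.7   2.11 -0.77]
(458.5, 141.2, 0) [321. 158.]
(503, 273, 26) [385.  95.]
(592, 307, 26) [454.  99.]
(417, 292, 26) [324.  82.]
(504.7, 189.9, 90) [381.  66.]
```

View pics/w2.png

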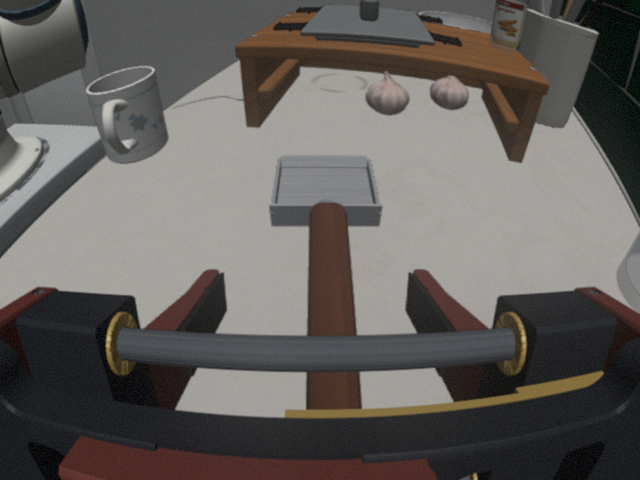

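```bash
python3 - <<'E'
from h import *
c=dict(np.load("w2.npz"))
p=wray(c,[(387,97),(449,93)],25);print(p.round(1))
f=wray(c,[(387,114),(449,109)],3);print("bottoms",f.round(1))
b=wray(c,[(237,50),(547,86)],106);print("board front top corners",b.round(1)); print(wray(c,[(249,126),(517,161)],0).round(1))
th=np.radians(94.8);ux=np.array([np.cos(th),np.sin(th)]);uy=np.array([-ux[1],ux[0]])
for q in p: d=q[:2]-[504.7,299.3];print("shelf xy",d@ux,d@uy)
E
```

```text
[[505.8 270.7  25. ]
 [585.  328.2  25. ]]
bottoms [[508.4 267.    3. ]
 [588.8 323.6   3. ]]
board front top corners [[367.4 153.6 106. ]
 [670.9 189.2 106. ]]
[[353.9 188.1   0. ]
 [673.7 219.5   0. ]]
shelf xy -28.571488792750706 1.3451581965426471
shelf xy 22.08218194314641 -82.47329142394219
```

Emit:
drive_tool([
  {"claw": 8.7,"offset": [0,-1,5],"rotation": [0,0,0]},
  {"claw": 8.7,"offset": [1,-1.75,5.9],"rotation": [-0.667,-0.206,0]},
  {"claw": 8.7,"offset": [1,-1.75,5.9],"rotation": [-0.667,-0.206,0]},
  {"claw": 8.7,"offset": [1,-1.75,5.9],"rotation": [-0.667,-0.206,0]},
  {"claw": 8.7,"offset": [1,-1.75,5.9],"rotation": [-0.667,-0.206,0]},
  {"claw": 8.7,"offset": [1,-1.75,5.9],"rotation": [-0.667,-0.206,0]},
  {"claw": 8.7,"offset": [1,-1.75,2],"rotation": [-0.667,-0.206,0]},
  {"claw": 8.7,"offset": [1,-1.75,-2.8],"rotation": [-0.667,-0.206,0]},
])

```text
clock: 3.5
ee_pos: [539.0, -102.6, 53.9]
orientation: [3.122, -0.333, 1.882]
wrist_force: [0.3, 0.4, -0.2]
width: 87.2
gripper_force: 0.0
```

Emit:
drive_tool([
  {"claw": 8.7,"offset": [0,0,0],"rotation": [0,0,0]},
  {"claw": 2,"offset": [0,0,0],"rotation": [0,0,0]},
  {"claw": 2,"offset": [0,0,0],"rotation": [0,0,0]},
  {"claw": 2,"offset": [0,0,0],"rotation": [0,0,0]},
  {"claw": 2,"offset": [0,0,0],"rotation": [0,0,0]},
  {"claw": 2,"offset": [0,0,0],"rotation": [0,0,0]},
  {"claw": 2,"offset": [0,0,0],"rotation": [0,0,0]},
], force=45)

```text
clock: 4.2
ee_pos: [534.2, -102.8, 42.6]
orientation: [3.141, -0.349, 1.872]
wrist_force: [-0.2, 0.2, -0.3]
width: 42.3
gripper_force: 0.0
```

Emit:
drive_tool([
  {"claw": 2,"offset": [0,0,0],"rotation": [0,0,0]},
  {"claw": 2,"offset": [0,0,0],"rotation": [0,0,0]},
  {"claw": 2,"offset": [0,0,0],"rotation": [0,0,0]},
  {"claw": 2,"offset": [0,0,0],"rotation": [0,0,0]},
  {"claw": 2,"offset": [0,0,0],"rotation": [0,0,0]},
  {"claw": 2,"offset": [0,0,0],"rotation": [0,0,0]},
], force=45)

```text
clock: 4.8
ee_pos: [534.2, -102.7, 42.4]
orientation: [3.141, -0.349, 1.872]
wrist_force: [1.2, -0.8, -0.9]
width: 23.9
gripper_force: 45.0
```

Emit:
drive_tool([
  {"claw": 2,"offset": [0.4,-0.2,0],"rotation": [0,0,-0.1]},
  {"claw": 2,"offset": [0.8,-0.5,0],"rotation": [0,0,-0.208]},
  {"claw": 2,"offset": [0.8,-0.5,0],"rotation": [0,0,-0.208]},
  {"claw": 2,"offset": [0.8,-0.5,0],"rotation": [0,0,-0.208]},
])

```text
clock: 5.2
ee_pos: [541.8, -107.9, 42.4]
orientation: [3.141, -0.349, 1.666]
wrist_force: [0.5, -0.3, -0.6]
width: 23.6
gripper_force: 45.0
```

```bash
python3 - <<'E'
from h import *
s=bot.state();print(s["ee_pos"],s["orientation"],s["wrist_force"])
c=bot.camera("top");w=wrist();save("m1.png",np.vstack([cv2.resize(c["color"][190:350,170:420],(750,480),interpolation=2)[:300] if 0 else cv2.resize(c["color"][200:350,170:420],(500,300)),cv2.resize(w["color"][:300],(500,234))]));np.savez("w3.npz",**w)
E
```

```text
[ 541.82985592 -107.89786558   42.38913309] [ 3.1410001  -0.34909696  1.66612029] [ 0.54041483 -0.34551101 -0.58408985]
```

View pics/m1.png

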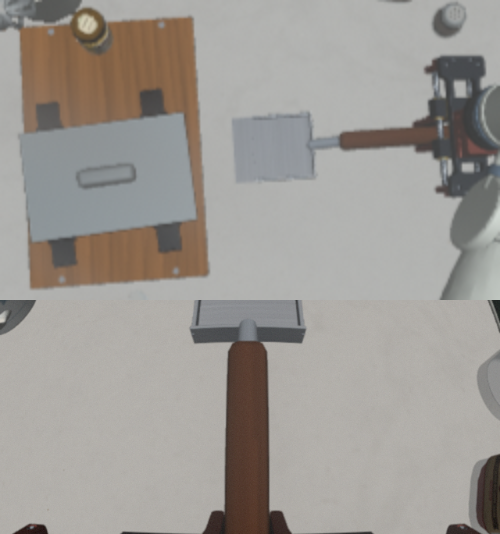

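Emit:
drive_tool([
  {"claw": 2,"offset": [-0.14,1.5,0],"rotation": [0,0,0]},
  {"claw": 2,"offset": [-0.28,3,0],"rotation": [0,0,0]},
  {"claw": 2,"offset": [-0.42,4.5,0],"rotation": [0,0,0]},
  {"claw": 2,"offset": [-0.56,6,0],"rotation": [0,0,0]},
  {"claw": 2,"offset": [-0.69,7.5,0],"rotation": [0,0,0]},
  {"claw": 2,"offset": [-0.83,9,0],"rotation": [0,0,0]},
  {"claw": 2,"offset": [-0.97,10.5,0],"rotation": [0,0,0]},
  {"claw": 2,"offset": [-1.11,12,0],"rotation": [0,0,0]},
])

```text
clock: 6.1
ee_pos: [530.8, 13.7, 42.4]
orientation: [3.141, -0.35, 1.664]
wrist_force: [0.6, -1.5, -0.6]
width: 23.8
gripper_force: 45.0
```

Emit:
drive_tool([
  {"claw": 2,"offset": [-0.14,1.5,0],"rotation": [0,0,0]},
  {"claw": 2,"offset": [-0.28,3,0],"rotation": [0,0,0]},
  {"claw": 2,"offset": [-0.42,4.5,0],"rotation": [0,0,0]},
  {"claw": 2,"offset": [-0.56,6,0],"rotation": [0,0,0]},
  {"claw": 2,"offset": [-0.69,7.5,0],"rotation": [0,0,0]},
  {"claw": 2,"offset": [-0.83,9,0],"rotation": [0,0,0]},
  {"claw": 2,"offset": [-0.97,10.5,0],"rotation": [0,0,0]},
  {"claw": 2,"offset": [-1.11,12,0],"rotation": [0,0,0]},
])

```text
clock: 6.9
ee_pos: [522.8, 123.2, 46.0]
orientation: [3.136, -0.33, 1.661]
wrist_force: [-7.5, -47.1, 25.6]
width: 24.0
gripper_force: 45.1
```

Emit:
drive_tool([
  {"claw": 2,"offset": [-0.09,1,0],"rotation": [0,0,0]},
  {"claw": 2,"offset": [-0.19,2,0],"rotation": [0,0,0]},
  {"claw": 2,"offset": [-0.19,2,0],"rotation": [0,0,0]},
  {"claw": 2,"offset": [-0.19,2,0],"rotation": [0,0,0]},
])

```text
clock: 7.3
ee_pos: [520.7, 144.6, 46.8]
orientation: [3.135, -0.334, 1.663]
wrist_force: [-7.6, -40.3, 25.5]
width: 23.5
gripper_force: 45.1
```

```bash
python3 - <<'E'
from h import *
c=bot.camera("side");w=wrist();save("m2.png",np.vstack([cv2.resize(c["color"][160:340,150:400],(500,360),interpolation=2),cv2.resize(w["color"][:300],(500,234))]))
E
```

```text
(no output)
```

View pics/m2.png

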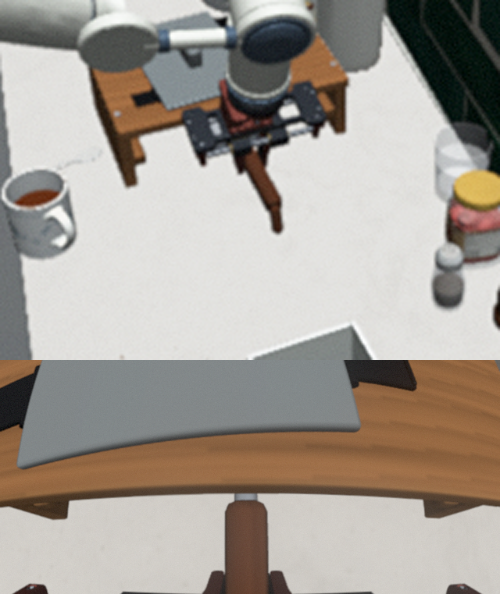

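```bash
python3 - <<'E'
from h import *
w=wrist();s=bot.state();print(s["ee_pos"],s["wrist_force"],s["ft_torque"])
print("handle front",wray(w,[(315,182)],54).round(1), "board front edge at u=315", wray(w,[(315,175)],106).round(1))
w0=dict(np.load("w3.npz"));print("before",wray(w0,[(315,54)],54).round(1))
c=bot.camera("side");h=c["color"]
# handle rear end
print("rear",raypts(c,np.array([(150+278/2,160+228/2)]),45).round(1))
E
```

```text
[520.6798038  144.58298069  46.89345709] [ -8.12819351 -38.75310078  26.83612968] [-4.8883046   1.77401937  1.14636573]
handle front [[515.1 196.4  54. ]] board front edge at u=315 [[515.9 185.7 106. ]]
before [[530.2   4.9  54. ]]
rear [[522.    1.4  45. ]]
```

Emit:
drive_tool([
  {"claw": 2,"offset": [0.05,-0.5,0],"rotation": [0,0,0]},
  {"claw": 2,"offset": [0.1,-1,0],"rotation": [0,0,0]},
  {"claw": 2,"offset": [0.18,-2,0],"rotation": [0,0,0]},
  {"claw": 2,"offset": [0.28,-3,0],"rotation": [0,0,0]},
  {"claw": 2,"offset": [0.37,-4,0],"rotation": [0,0,0]},
  {"claw": 2,"offset": [0.46,-5,0],"rotation": [0,0,0]},
  {"claw": 2,"offset": [0.56,-6,0],"rotation": [0,0,0]},
  {"claw": 2,"offset": [0.65,-7,0],"rotation": [0,0,0]},
])

```text
clock: 8.3
ee_pos: [526.1, 86.7, 46.8]
orientation: [3.134, -0.357, 1.669]
wrist_force: [-1.0, 13.3, 12.5]
width: 23.5
gripper_force: 45.0
```

Emit:
drive_tool([
  {"claw": 2,"offset": [0.09,-1,0],"rotation": [0,0,0]},
  {"claw": 2,"offset": [0.19,-2,0],"rotation": [0,0,0]},
  {"claw": 2,"offset": [0.28,-3,0],"rotation": [0,0,0]},
  {"claw": 2,"offset": [0.37,-4,0],"rotation": [0,0,0]},
  {"claw": 2,"offset": [0.46,-5,0],"rotation": [0,0,0]},
  {"claw": 2,"offset": [0.56,-6,0],"rotation": [0,0,0]},
  {"claw": 2,"offset": [0.65,-7,0],"rotation": [0,0,0]},
  {"claw": 2,"offset": [0.65,-7,0],"rotation": [0,0,0]},
])

```text
clock: 9.1
ee_pos: [533.4, 13.5, 46.8]
orientation: [3.134, -0.351, 1.667]
wrist_force: [-2.2, -2.2, 15.9]
width: 24.0
gripper_force: 45.0
```

```bash
python3 - <<'E'
from h import *
c=bot.camera("side");w=wrist();save("m3.png",np.vstack([cv2.resize(c["color"][160:340,150:400],(500,360),interpolation=2),cv2.resize(w["color"][:300],(500,234))]));np.savez("w4.npz",**w)
E
```

```text
(no output)
```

View pics/m3.png

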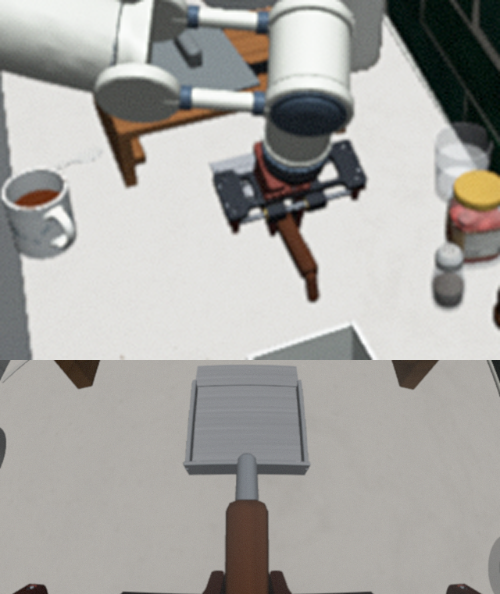

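Emit:
drive_tool([
  {"claw": 8.7,"offset": [0,0,0],"rotation": [0,0,0]},
  {"claw": 8.7,"offset": [0,0,0],"rotation": [0,0,0]},
  {"claw": 8.7,"offset": [0,0,0],"rotation": [0,0,0]},
  {"claw": 8.7,"offset": [0,0,0],"rotation": [0,0,0]},
  {"claw": 8.7,"offset": [0.2,-2,5],"rotation": [0,0,0]},
  {"claw": 8.7,"offset": [0.9,-7,6],"rotation": [0,0,0]},
  {"claw": 8.7,"offset": [0.9,-9,6],"rotation": [0.2,0.02,0]},
])

```text
clock: 9.9
ee_pos: [542.7, -78.0, 108.1]
orientation: [3.131, -0.496, 1.673]
wrist_force: [1.0, 0.6, -0.2]
width: 76.3
gripper_force: 0.0
```

Emit:
drive_tool([
  {"claw": 8.7,"offset": [0,-0.5,0],"rotation": [0.495,0.045,0]},
  {"claw": 8.7,"offset": [0,-0.5,-1],"rotation": [0.495,0.045,0]},
  {"claw": 8.7,"offset": [0,-0.5,-3.5],"rotation": [0.495,0.045,0]},
  {"claw": 8.7,"offset": [0,-0.5,-3.5],"rotation": [0.495,0.045,0]},
  {"claw": 8.7,"offset": [0,-0.5,-3.5],"rotation": [0.495,0.045,0]},
  {"claw": 8.7,"offset": [0,-0.5,-3.5],"rotation": [0.495,0.045,0]},
])

```text
clock: 10.5
ee_pos: [540.7, -82.5, 69.1]
orientation: [3.137, -0.993, 1.669]
wrist_force: [0.7, -0.7, 0.8]
width: 86.9
gripper_force: 0.0
```

```bash
python3 - <<'E'
from h import *
s=bot.state();print(s["ee_pos"],s["orientation"])
w=wrist();save("w5.png",cv2.resize(w["color"][0:260],(800,325)));np.savez("w5.npz",**w)
E
```

```text
[540.71624514 -82.49956393  69.10899194] [ 3.1366994  -0.99305991  1.66861442]
```

View pics/w5.png

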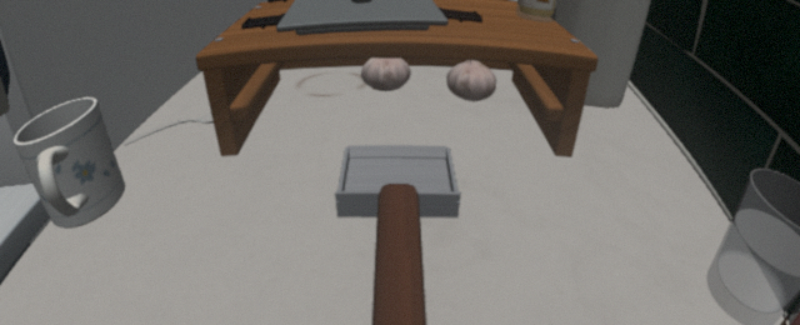

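```bash
python3 - <<'E'
from h import *
c=dict(np.load("w5.npz"))
k=lambda L:np.array(L)/1.25
p=wray(c,k([(386,73),(471,81)]),27);print(p.round(1));print("bottoms",wray(c,k([(387,91),(473,100)]),3).round(1))
print("feet",wray(c,k([(223,156),(572,157)]),0).round(1), "board",wray(c,k([(198,62),(596,65)]),106).round(1))
print("tip",wray(c,k([(346,147),(450,147)]),0).round(1),"handle front",wray(c,k([(399,185)]),54).round(1))
ux=np.array([-.0924,.9957]);uy=np.array([-ux[1],ux[0]])
for q in p: d=q[:2]-[505,301];print("shelf xy",d@ux,d@uy)
E
```

```text
[[491.4 331.8  27. ]
 [584.6 320.9  27. ]]
bottoms [[491.9 336.3   3. ]
 [588.9 324.1   3. ]]
feet [[353.5 185.7   0. ]
 [679.7 217.3   0. ]] board [[368.2 151.3 106. ]
 [668.  176.2 106. ]]
tip [[468.9 202.6   0. ]
 [563.  212.4   0. ]] handle front [[529.2  60.7  54. ]]
shelf xy 31.91011915875028 10.66710682083049
shelf xy 12.425648487460595 -81.05637425293125
```

Emit:
drive_tool([
  {"claw": 8.7,"offset": [0,1,5],"rotation": [0,0,0]},
  {"claw": 8.7,"offset": [0,2,6],"rotation": [-0.64,-0.06,0]},
  {"claw": 8.7,"offset": [0,3.5,6],"rotation": [-0.64,-0.06,0]},
  {"claw": 8.7,"offset": [-0.1,3.5,6],"rotation": [-0.64,-0.06,0]},
  {"claw": 8.7,"offset": [-0.1,3.5,6],"rotation": [-0.64,-0.06,0]},
  {"claw": 8.7,"offset": [-0.1,3.5,4],"rotation": [-0.64,-0.06,0]},
  {"claw": 8.7,"offset": [-0.1,3.5,0],"rotation": [-0.64,-0.06,0]},
  {"claw": 8.7,"offset": [-0.1,3.5,-2.6],"rotation": [-0.64,-0.06,0]},
])

```text
clock: 11.35
ee_pos: [540.0, -46.2, 44.1]
orientation: [3.133, -0.349, 1.671]
wrist_force: [-0.2, -1.2, -0.1]
width: 87.2
gripper_force: 0.0
```

Emit:
drive_tool([
  {"claw": 2,"offset": [0,0,0],"rotation": [0,0,0]},
  {"claw": 2,"offset": [0,0,0],"rotation": [0,0,0]},
  {"claw": 2,"offset": [0,0,0],"rotation": [0,0,0]},
  {"claw": 2,"offset": [0,0,0],"rotation": [0,0,0]},
  {"claw": 2,"offset": [0,0,0],"rotation": [0,0,0]},
  {"claw": 2,"offset": [0,0,0],"rotation": [0,0,0]},
  {"claw": 2,"offset": [0,0,0],"rotation": [0,0,0]},
  {"claw": 2,"offset": [0,0,0],"rotation": [0,0,0]},
], force=60)

```text
clock: 12.15
ee_pos: [539.0, -47.7, 41.4]
orientation: [3.141, -0.354, 1.664]
wrist_force: [-1.1, -0.3, -0.7]
width: 26.6
gripper_force: 0.0
```

Emit:
drive_tool([
  {"claw": 2,"offset": [0,0,0],"rotation": [0,0,0]},
  {"claw": 2,"offset": [0,0,0],"rotation": [0,0,0]},
  {"claw": 2,"offset": [0,0,0],"rotation": [0,0,0]},
  {"claw": 2,"offset": [0,0,0],"rotation": [0,0,0]},
], force=60)

```text
clock: 12.55
ee_pos: [538.9, -47.7, 41.3]
orientation: [3.141, -0.354, 1.664]
wrist_force: [-1.2, -0.6, 0.8]
width: 23.4
gripper_force: 60.0
```

```bash
python3 - <<'E'
from h import *
s=bot.state();print(s["ee_pos"],s["orientation"],s["wrist_force"],s["ft_torque"],s["width"])
c=bot.camera("top");save("m4.png",cv2.resize(c["color"][200:350,170:420],(750,450),interpolation=2))
E
```

```text
[538.92492262 -47.72534413  41.33613099] [ 3.14087107 -0.3537045   1.66433666] [-1.24967306 -0.61052206  0.77067032] [-0.24322563  0.20368377  0.01894939] 23.383378368469184
```

View pics/m4.png

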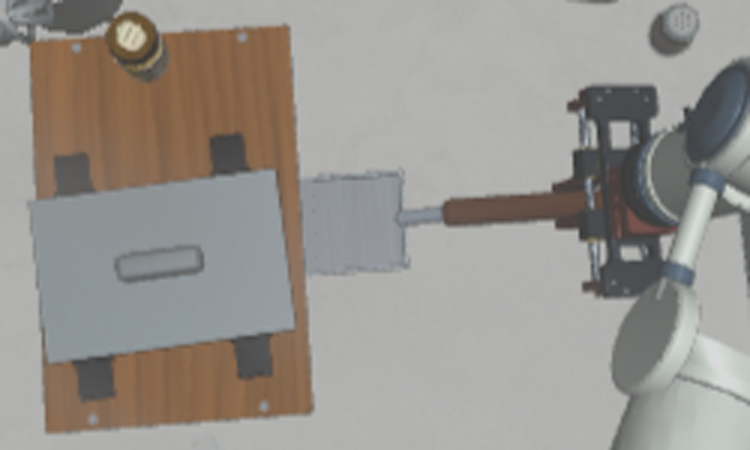

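Emit:
drive_tool([
  {"claw": 2,"offset": [-0.4,0.3,0],"rotation": [-0.02,-0.002,0]},
  {"claw": 2,"offset": [-0.8,0.6,0],"rotation": [-0.02,-0.002,0]},
  {"claw": 2,"offset": [-1.2,1,0],"rotation": [-0.02,-0.002,0]},
  {"claw": 2,"offset": [-1.3,2,0],"rotation": [-0.02,-0.002,0]},
  {"claw": 2,"offset": [-1.4,3,0],"rotation": [-0.02,-0.002,0]},
  {"claw": 2,"offset": [-1.5,4,0],"rotation": [-0.02,-0.002,0]},
  {"claw": 2,"offset": [-1.6,5,0],"rotation": [-0.02,-0.002,0]},
  {"claw": 2,"offset": [-1.7,6,0],"rotation": [-0.02,-0.002,0]},
])

```text
clock: 13.4
ee_pos: [521.9, 13.4, 41.4]
orientation: [3.14, -0.334, 1.665]
wrist_force: [0.9, -2.1, 1.8]
width: 23.7
gripper_force: 60.0
```

Emit:
drive_tool([
  {"claw": 2,"offset": [-0.05,0.5,0],"rotation": [0,0,0]},
  {"claw": 2,"offset": [-0.1,1,0],"rotation": [0,0,0]},
  {"claw": 2,"offset": [-0.2,2,0],"rotation": [0,0,0]},
  {"claw": 2,"offset": [-0.3,3,0],"rotation": [0,0,0]},
  {"claw": 2,"offset": [-0.4,4,0],"rotation": [0,0,0]},
  {"claw": 2,"offset": [-0.45,5,0],"rotation": [0,0,0]},
  {"claw": 2,"offset": [-0.5,5.5,0],"rotation": [0,0,0]},
  {"claw": 2,"offset": [-0.55,6,0],"rotation": [0,0,0]},
])

```text
clock: 14.2
ee_pos: [516.4, 72.9, 41.4]
orientation: [3.14, -0.334, 1.665]
wrist_force: [0.6, -2.7, 0.5]
width: 24.0
gripper_force: 60.0
```

Emit:
drive_tool([
  {"claw": 2,"offset": [-0.05,0.5,0],"rotation": [0,0,0]},
  {"claw": 2,"offset": [-0.1,1,0],"rotation": [0,0,0]},
  {"claw": 2,"offset": [-0.14,1.5,0],"rotation": [0,0,0]},
  {"claw": 2,"offset": [-0.18,2,0],"rotation": [0,0,0]},
])

```text
clock: 14.6
ee_pos: [516.9, 84.2, 41.8]
orientation: [3.137, -0.316, 1.662]
wrist_force: [2.2, -43.3, 7.7]
width: 23.5
gripper_force: 60.0
```

Emit:
drive_tool([
  {"claw": 2,"offset": [-0.05,0.5,0],"rotation": [0,0,0]},
  {"claw": 2,"offset": [-0.1,1,0],"rotation": [0,0,0]},
  {"claw": 2,"offset": [-0.14,1.5,0],"rotation": [0,0,0]},
  {"claw": 2,"offset": [-0.18,2,0],"rotation": [0,0,0]},
])

```text
clock: 15.0
ee_pos: [516.1, 99.8, 43.3]
orientation: [3.135, -0.309, 1.66]
wrist_force: [-3.2, -51.9, 18.3]
width: 23.7
gripper_force: 60.0
```

Emit:
drive_tool([
  {"claw": 2,"offset": [0.05,-0.9,0.2],"rotation": [0,0,0.05]},
  {"claw": 2,"offset": [0.05,-0.7,0.2],"rotation": [0,0,-0.05]},
  {"claw": 2,"offset": [0.05,-0.5,0.2],"rotation": [0,0,0.06]},
  {"claw": 2,"offset": [0.05,-0.3,0.2],"rotation": [0,0,-0.06]},
  {"claw": 2,"offset": [0.05,-0.1,0.2],"rotation": [0,0,0.06]},
  {"claw": 2,"offset": [0.05,0.1,0.2],"rotation": [0,0,-0.06]},
  {"claw": 2,"offset": [0.05,0.3,0.2],"rotation": [0,0,0.06]},
  {"claw": 2,"offset": [0.05,0.3,0.2],"rotation": [0,0,0]},
])

```text
clock: 15.8
ee_pos: [514.5, 115.3, 44.0]
orientation: [3.138, -0.333, 1.668]
wrist_force: [3.5, 0.3, 1.2]
width: 23.8
gripper_force: 60.0
```

```bash
python3 - <<'E'
from h import *
s=bot.state();print(s["ee_pos"],s["orientation"],s["wrist_force"],s["ft_torque"])
w=wrist();h=cv2.cvtColor(w["color"],cv2.COLOR_RGB2HSV)
print([ (v,h[v,316].tolist()) for v in range(120,240,5)])
E
```

```text
[514.49723216 115.34359676  43.99914919] [ 3.13808059 -0.33299493  1.66762753] [3.52461958 0.29011655 1.16441164] [-0.37688186 -0.53209179  0.02750751]
[(120, [8, 116, 92]), (125, [10, 107, 98]), (130, [11, 129, 91]), (135, [10, 114, 94]), (140, [10, 115, 91]), (145, [10, 117, 96]), (150, [10, 108, 99]), (155, [9, 113, 95]), (160, [9, 119, 92]), (165, [9, 123, 91]), (170, [10, 111, 92]), (175, [9, 109, 96]), (180, [10, 108, 97]), (185, [12, 127, 92]), (190, [9, 105, 95]), (195, [12, 126, 91]), (200, [10, 115, 91]), (205, [12, 115, 91]), (210, [9, 116, 90]), (215, [9, 113, 90]), (220, [10, 119, 90]), (225, [10, 111, 94]), (230, [10, 127, 88]), (235, [10, 113, 90])]
```

Emit:
drive_tool([
  {"claw": 2,"offset": [-0.05,0.5,0],"rotation": [0,0,0.04]},
  {"claw": 2,"offset": [-0.1,1,0],"rotation": [0,0,-0.04]},
  {"claw": 2,"offset": [-0.14,1.5,0],"rotation": [0,0,0.04]},
  {"claw": 2,"offset": [-0.18,2,0],"rotation": [0,0,-0.04]},
  {"claw": 2,"offset": [-0.23,2.5,0],"rotation": [0,0,0.03]},
  {"claw": 2,"offset": [-0.28,3,0],"rotation": [0,0,-0.03]},
  {"claw": 2,"offset": [-0.28,3,0],"rotation": [0,0,0]},
])

```text
clock: 16.55
ee_pos: [509.7, 146.5, 43.9]
orientation: [-3.142, -0.335, 1.668]
wrist_force: [-6.1, 1.1, 6.7]
width: 23.5
gripper_force: 60.0
```

Emit:
drive_tool([
  {"claw": 2,"offset": [-0.05,0.5,0],"rotation": [0,0,0.03]},
  {"claw": 2,"offset": [-0.1,1,0],"rotation": [0,0,-0.03]},
  {"claw": 2,"offset": [-0.14,1.5,0],"rotation": [0,0,0]},
  {"claw": 2,"offset": [-0.14,1.5,0],"rotation": [0,0,0]},
])

```text
clock: 16.95
ee_pos: [509.6, 161.4, 44.0]
orientation: [3.138, -0.335, 1.67]
wrist_force: [1.8, 2.7, 3.9]
width: 23.5
gripper_force: 60.0
```

Emit:
drive_tool([
  {"claw": 2,"offset": [0.03,-0.3,0],"rotation": [0,0,0]},
  {"claw": 2,"offset": [0.08,-0.9,0],"rotation": [0,0,0]},
  {"claw": 2,"offset": [0.15,-1.6,0],"rotation": [0,0,0]},
  {"claw": 2,"offset": [0.22,-2.4,0.1],"rotation": [0.01,0,0]},
  {"claw": 2,"offset": [0.29,-3.2,0.3],"rotation": [0.03,0.002,0]},
  {"claw": 2,"offset": [0.37,-4,0.5],"rotation": [0.06,0.005,0]},
  {"claw": 2,"offset": [0.45,-4.8,0.5],"rotation": [0.06,0.005,0]},
  {"claw": 2,"offset": [0.53,-5.6,0.5],"rotation": [0.06,0.005,0]},
])

```text
clock: 17.75
ee_pos: [514.2, 103.6, 47.9]
orientation: [3.141, -0.394, 1.664]
wrist_force: [0.7, 3.2, 0.5]
width: 23.9
gripper_force: 60.0
```

Emit:
drive_tool([
  {"claw": 2,"offset": [0.09,-1,0],"rotation": [0,0,0]},
  {"claw": 2,"offset": [0.18,-2,0],"rotation": [0,0,0]},
  {"claw": 2,"offset": [0.27,-3,0],"rotation": [0,0,0]},
  {"claw": 2,"offset": [0.36,-4,0],"rotation": [0,0,0]},
  {"claw": 2,"offset": [0.45,-5,0],"rotation": [0,0,0]},
  {"claw": 2,"offset": [0.54,-6,0],"rotation": [0,0,0]},
  {"claw": 2,"offset": [0.63,-7,0],"rotation": [0,0,0]},
  {"claw": 2,"offset": [0.72,-8,0],"rotation": [0,0,0]},
])

```text
clock: 18.55
ee_pos: [521.7, 23.3, 48.2]
orientation: [3.14, -0.394, 1.665]
wrist_force: [-0.4, 0.2, -2.2]
width: 23.6
gripper_force: 60.0
```

Emit:
drive_tool([
  {"claw": 2,"offset": [0.09,-1,0],"rotation": [0,0,0]},
  {"claw": 2,"offset": [0.18,-2,0],"rotation": [0,0,0]},
  {"claw": 2,"offset": [0.27,-3,0],"rotation": [0,0,0]},
  {"claw": 2,"offset": [0.36,-4,0],"rotation": [0,0,0]},
  {"claw": 2,"offset": [0.45,-5,0],"rotation": [0,0,0]},
  {"claw": 2,"offset": [0.53,-5.8,0],"rotation": [0,0,0]},
  {"claw": 2,"offset": [0.58,-6.4,0],"rotation": [0,0,0]},
  {"claw": 2,"offset": [0.6,-6.6,0],"rotation": [0,0,0]},
])

```text
clock: 19.35
ee_pos: [527.8, -42.3, 48.4]
orientation: [3.14, -0.394, 1.664]
wrist_force: [-0.4, -0.7, -2.0]
width: 23.4
gripper_force: 60.0
```

```bash
python3 - <<'E'
from h import *
s=bot.state();print(s["ee_pos"],s["orientation"],s["wrist_force"])
w=wrist();np.savez("w6.npz",**w);save("w6.png",cv2.resize(w["color"],(480,360)))
E
```

```text
[527.82258649 -42.31964185  48.41327431] [ 3.13972471 -0.39380081  1.6642659 ] [-0.3944794  -0.67624552 -1.9976392 ]
```

View pics/w6.png

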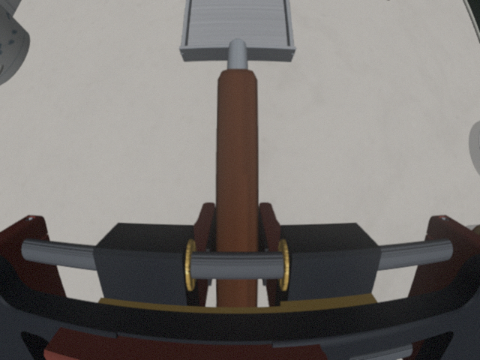

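```bash
cat >> h.py <<'E'
def pink(im,reg,lim=4):
    a=im.astype(int);m=((a[...,0]-a[...,1]>lim)&(a[...,0]-a[...,1]<60)&(abs(a[...,2]-a[...,1])<25)&(a.min(-1)>70)).astype(np.uint8)
    k=np.zeros_like(m);x0,y0,x1,y1=reg;k[y0:y1,x0:x1]=m[y0:y1,x0:x1];k=cv2.morphologyEx(k,cv2.MORPH_OPEN,np.ones((2,2)))
    n,l,s,c=cv2.connectedComponentsWithStats(k);return [(s[i].tolist(),c[i].round(1).tolist(),a[l==i].mean(0).round(0).tolist()) for i in range(1,n) if s[i,4]>10]
E
python3 - <<'E'
from h import *
s=dict(np.load("side1.npz"));a=s["color"];print("bulb colour",a[218:225:2,255:266:3].tolist())
print("old",pink(a,(200,200,345,270)))
c=bot.camera("side");t=bot.camera("top");print("now",pink(c["color"],(200,180,345,290)))
print("top",pink(t["color"],(170,200,420,350)))
w=dict(np.load("w6.npz"));w2=dict(np.load("w5.npz"));print("w5",pink(w2["color"],(150,40,450,110)));print("w6",pink(w["color"],(150,0,450,110)))
print(wray(w,[(316,2)],3))
E
```

```text
bulb colour [[[75, 57, 42], [118, 101, 93], [180, 160, 155], [216, 197, 193]], [[166, 154, 149], [190, 175, 172], [214, 198, 195], [198, 181, 181]], [[143, 134, 130], [128, 116, 111], [165, 151, 151], [140, 126, 127]], [[102, 96, 93], [76, 66, 66], [95, 86, 85], [88, 80, 79]]]
old [([252, 217, 19, 9, 115], [262.0, 221.5], [153.0, 143.0, 141.0])]
now [([282, 248, 5, 4, 13], [283.7, 249.2], [132.0, 83.0, 79.0])]
top [([211, 209, 8, 9, 48], [214.7, 213.3], [179.0, 169.0, 145.0]), ([221, 214, 7, 12, 42], [224.7, 220.2], [114.0, 97.0, 80.0]), ([215, 226, 5, 3, 11], [216.9, 227.2], [124.0, 97.0, 74.0]), ([182, 237, 49, 31, 605], [201.8, 254.2], [133.0, 109.0, 91.0]), ([258, 248, 17, 84, 480], [267.5, 298.2], [139.0, 115.0, 96.0]), ([235, 256, 3, 5, 12], [235.8, 258.2], [136.0, 120.0, 108.0]), ([269, 257, 2, 6, 12], [269.5, 259.5], [157.0, 152.0, 145.0]), ([324, 269, 27, 10, 208], [335.9, 273.8], [103.0, 86.0, 78.0]), ([381, 276, 10, 7, 38], [384.2, 280.0], [103.0, 77.0, 74.0]), ([394, 281, 6, 2, 12], [396.5, 281.5], [132.0, 127.0, 125.0]), ([364, 299, 7, 5, 23], [367.4, 300.5], [100.0, 95.0, 93.0]), ([245, 314, 5, 6, 16], [247.6, 316.1], [104.0, 89.0, 78.0]), ([185, 321, 37, 25, 472], [198.0, 335.3], [138.0, 114.0, 96.0]), ([253, 326, 4, 4, 11], [254.6, 327.5], [132.0, 101.0, 76.0]), ([226, 339, 6, 4, 16], [228.0, 341.0], [156.0, 146.0, 136.0]), ([254, 338, 6, 3, 12], [256.5, 339.2], [154.0, 149.0, 142.0])]
w5 [([283, 47, 46, 19, 636], [308.2, 55.8], [126.0, 115.0, 111.0]), ([358, 49, 40, 26, 743], [378.3, 61.6], [130.0, 118.0, 114.0]), ([238, 59, 18, 12, 61], [245.3, 64.4], [147.0, 142.0, 136.0]), ([290, 67, 4, 5, 17], [291.4, 69.0], [145.0, 140.0, 134.0]), ([254, 76, 10, 3, 21], [258.4, 76.8], [145.0, 139.0, 134.0])]
w6 [([331, 93, 7, 3, 14], [334.0, 94.1], [110.0, 98.0, 91.0])]
[[508.00776282 166.69920601   3.        ]]
```

Emit:
drive_tool([
  {"claw": 2,"offset": [0.2,-2.2,-0.2],"rotation": [-0.03,0,0]},
  {"claw": 2,"offset": [0.4,-4.5,-0.6],"rotation": [-0.06,-0.005,0]},
  {"claw": 2,"offset": [0.4,-4.5,-0.6],"rotation": [-0.06,-0.005,0]},
  {"claw": 8.7,"offset": [0.4,-4.5,-0.6],"rotation": [-0.06,-0.005,0]},
  {"claw": 8.7,"offset": [0.4,-4.5,-0.6],"rotation": [-0.06,-0.005,0]},
  {"claw": 8.7,"offset": [0.4,-4.5,-0.6],"rotation": [-0.06,-0.005,0]},
  {"claw": 8.7,"offset": [0.4,-4.5,2.5],"rotation": [-0.06,-0.005,0]},
  {"claw": 8.7,"offset": [0.4,-4.5,5.5],"rotation": [-0.06,-0.005,0]},
])

```text
clock: 20.3
ee_pos: [530.8, -85.9, 102.8]
orientation: [-3.14, -0.336, 1.664]
wrist_force: [-0.1, 0.4, -0.3]
width: 60.1
gripper_force: 0.0
```

Emit:
drive_tool([
  {"claw": 8.7,"offset": [0,0,1],"rotation": [0.75,0.068,0]},
  {"claw": 8.7,"offset": [0,0,1],"rotation": [0.75,0.068,0]},
  {"claw": 8.7,"offset": [0,0,0],"rotation": [0.75,0.068,0]},
  {"claw": 8.7,"offset": [0,0,-3],"rotation": [0.75,0.068,0]},
  {"claw": 8.7,"offset": [0,0,-4],"rotation": [0.75,0.068,0]},
  {"claw": 8.7,"offset": [0,0,-4],"rotation": [0.75,0.068,0]},
  {"claw": 8.7,"offset": [0,0,-4],"rotation": [0.75,0.068,0]},
])

```text
clock: 21.0
ee_pos: [531.5, -86.6, 62.4]
orientation: [3.141, -1.086, 1.663]
wrist_force: [0.4, 0.3, 0.3]
width: 87.2
gripper_force: 0.0
```

```bash
python3 - <<'E'
from h import *
s=bot.state();print(s["ee_pos"],s["orientation"])
w=wrist();np.savez("w7.npz",**w);save("w7.png",w["color"][:240])
ux=np.array([-.0924,.9957]);uy=np.array([-ux[1],ux[0]])
for r in pink(w["color"],(100,0,560,200)):
    if r[0][4]>150:
        x,y,a,b,_=r[0];q=wray(w,[(x+a/2,y+b)],3)[0];d=q[:2]-[505,301];print(r,"bottom front",q.round(1),"shelf",d@ux,d@uy)
E
```

```text
[531.47861084 -86.55475305  62.37592072] [ 3.14055655 -1.08614898  1.66336328]
([242, 65, 36, 27, 701], [258.7, 76.8], [126.0, 115.0, 110.0]) bottom front [407.2 343.    3. ] shelf 50.82170201684532 93.47271690238789
([363, 65, 39, 31, 730], [382.8, 82.0], [133.0, 121.0, 117.0]) bottom front [589.4 343.9   3. ] shelf 34.9456594638058 -88.01615567648605
```

```bash
python3 - <<'E'
from h import *
s=bot.state();w=wrist();t=bot.camera("top");np.savez("w8.npz",**w)
print(s["ee_pos"],s["orientation"])
save("m5.png",np.vstack([cv2.resize(t["color"][230:350,270:430],(800,300)[:2] if 0 else (400,300)),cv2.resize(w["color"][20:260],(400,150))]) if 0 else np.vstack([cv2.resize(w["color"][20:200],(800,225)),cv2.resize(t["color"][255:325,260:420],(800,350),interpolation=2)]))
E
```

```text
[532.37426033 -86.63926793  64.82762165] [ 3.13143224 -1.08270033  1.67232428]
```

View pics/m5.png

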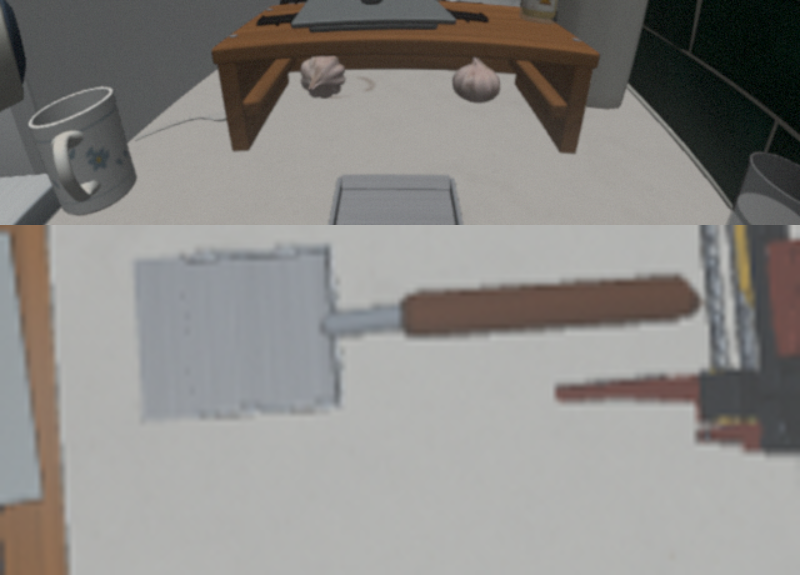

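```bash
python3 - <<'E'
from h import *
t=dict(np.load("top1.npz"));w=dict(np.load("w8.npz"))
k=lambda L:np.array(L)/5+[260,255]; m=lambda L:np.array(L)/1.25+[0,20]
print("tip",raypts(t,k([(136,35),(143,195)]),0)[:,:2].round(1).tolist(),"hand front/rear",raypts(t,k([(403,89),(697,73)]),54)[:,:2].round(1).tolist(),"back",raypts(t,k([(328,22),(338,180)]),22)[:,:2].round(1).tolist())
f=wray(w,m([(240,151),(571,153)]),0)[:,:2];b=wray(w,m([(323,97),(477,101)]),3)[:,:2]
print("feet",f.round(1),"bulbs",b.round(1),"mids",wray(w,m([(322,76),(476,80)]),26)[:,:2].round(1))
# board front right/left corners top view
print("board",raypts(t,np.array([(260+68/5,255+345/5),(260+50/5,255.)]),106)[:,:2].round(1))
E
```

```text
tip [[552.4, 148.1], [465.7, 141.8]] hand front/rear [[521.5, 6.7], [534.1, -149.5]] back [[559.8, 45.0], [474.9, 38.0]]
feet [[359.4 185.8]
 [674.5 217.2]] bulbs [[410.8 319.6]
 [587.9 326.5]] mids [[408.9 329.4]
 [585.3 334.7]]
board [[383.8 177. ]
 [557.  191.8]]
```

```bash
python3 - <<'E'
from h import *
t=dict(np.load("top1.npz"))
print("salt top",raypts(t,np.array([(397.,206)]),88)[0,:2].round(1),"base",raypts(t,np.array([(397.,212)]),5)[0,:2].round(1),"tumbler rim",raypts(t,np.array([(326.,170)]),89)[0,:2].round(1),"spice",raypts(t,np.array([(214.5,212.)]),211)[0,:2].round(1))
print("jar/candle 370,180",raypts(t,np.array([(370.,180)]),100)[0,:2].round(1))
E
```

```text
salt top [ 698.5 -136.4] base [ 699.7 -151.9] tumbler rim [789.   52.8] spice [642.9 322.7]
jar/candle 370,180 [763.1 -62.6]
```

Emit:
drive_tool([
  {"claw": 8.7,"offset": [0,-1,5],"rotation": [0,0,0]},
  {"claw": 8.7,"offset": [0,-2,6],"rotation": [-0.8,-0.075,-0.02]},
  {"claw": 8.7,"offset": [-0.2,-2.8,6],"rotation": [-0.8,-0.075,-0.02]},
  {"claw": 8.7,"offset": [-0.2,-2.8,6],"rotation": [-0.8,-0.075,-0.02]},
  {"claw": 8.7,"offset": [-0.2,-2.8,6],"rotation": [-0.8,-0.075,-0.02]},
  {"claw": 8.7,"offset": [-0.2,-2.8,5],"rotation": [-0.8,-0.075,-0.02]},
  {"claw": 8.7,"offset": [-0.2,-2.8,2],"rotation": [-0.8,-0.075,-0.02]},
  {"claw": 8.7,"offset": [-0.2,-2.8,-2],"rotation": [-0.8,-0.075,-0.02]},
], force=60)

```text
clock: 21.95
ee_pos: [533.4, -113.8, 51.4]
orientation: [3.114, -0.272, 1.659]
wrist_force: [0.3, -0.4, 0.4]
width: 87.0
gripper_force: 0.0
```

Emit:
drive_tool([
  {"claw": 8.7,"offset": [0,0,0],"rotation": [0,0,0]},
  {"claw": 2,"offset": [0,0,0],"rotation": [0,0,0]},
  {"claw": 2,"offset": [0,0,0],"rotation": [0,0,0]},
  {"claw": 2,"offset": [0,0,0],"rotation": [0,0,0]},
  {"claw": 2,"offset": [0,0,0],"rotation": [0,0,0]},
  {"claw": 2,"offset": [0,0,0],"rotation": [0,0,0]},
  {"claw": 2,"offset": [0,0,0],"rotation": [0,0,0]},
  {"claw": 2,"offset": [0,0,0],"rotation": [0,0,0]},
])

```text
clock: 22.75
ee_pos: [529.8, -114.8, 43.4]
orientation: [3.13, -0.283, 1.65]
wrist_force: [0.6, -0.1, 0.1]
width: 35.0
gripper_force: 0.3
```

Emit:
drive_tool([
  {"claw": 2,"offset": [0,0,0],"rotation": [0,0,0]},
  {"claw": 2,"offset": [0,0,0],"rotation": [0,0,0]},
  {"claw": 2,"offset": [0,0,0],"rotation": [0,0,0]},
  {"claw": 2,"offset": [0,0,0],"rotation": [0,0,0]},
  {"claw": 2,"offset": [0,0,0],"rotation": [0,0,0]},
])

```text
clock: 23.25
ee_pos: [529.8, -114.8, 43.5]
orientation: [3.13, -0.283, 1.65]
wrist_force: [1.4, -0.3, 0.2]
width: 23.6
gripper_force: 60.0
```

Emit:
drive_tool([
  {"claw": 2,"offset": [1.5,1.2,0],"rotation": [0,0,0.01]},
  {"claw": 2,"offset": [3.5,2.8,0],"rotation": [0,0,0.01]},
  {"claw": 2,"offset": [5.5,4.4,0],"rotation": [0,0,0.01]},
  {"claw": 2,"offset": [7.2,5.2,0],"rotation": [0,0,0.01]},
  {"claw": 2,"offset": [9.1,6,0],"rotation": [0,0,0.01]},
  {"claw": 2,"offset": [9.1,6,0],"rotation": [0,0,0.01]},
  {"claw": 2,"offset": [9.1,6,0],"rotation": [0,0,0.01]},
])

```text
clock: 23.95
ee_pos: [620.7, -54.1, 43.4]
orientation: [3.13, -0.284, 1.661]
wrist_force: [2.0, 2.1, 1.2]
width: 23.9
gripper_force: 60.0
```

```bash
python3 - <<'E'
from h import *
s=bot.state();print(s["ee_pos"],s["orientation"],s["wrist_force"])
w=wrist();t=bot.camera("top")
save("m6.png",np.vstack([cv2.resize(w["color"][0:180],(800,225)),cv2.resize(t["color"][215:285,240:400],(800,350),interpolation=2)]))
E
```

```text
[620.69646422 -54.093788    43.4327933 ] [ 3.13004883 -0.2841221   1.66138693] [1.99101276 2.1084328  1.22027747]
```

View pics/m6.png

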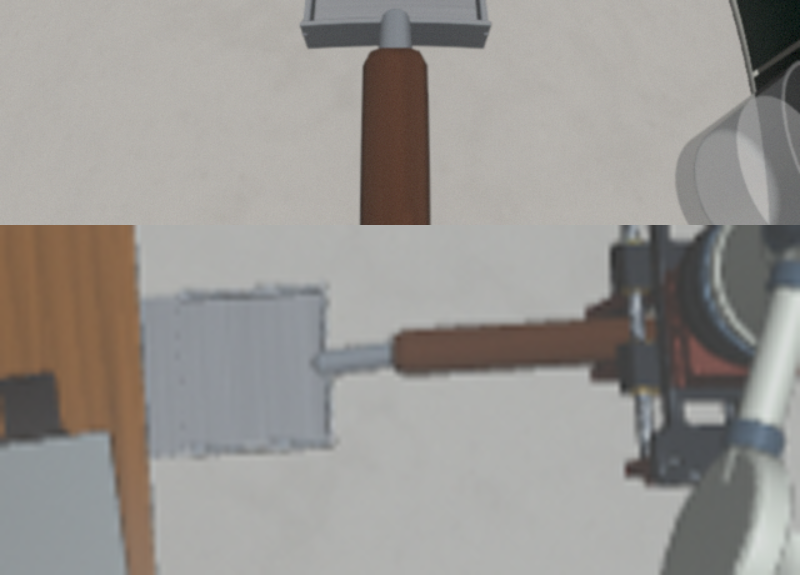

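Emit:
drive_tool([
  {"claw": 2,"offset": [-0.18,2,0],"rotation": [0,0,0]},
  {"claw": 2,"offset": [-0.53,6,0],"rotation": [0,0,0]},
  {"claw": 2,"offset": [-0.94,10.6,0],"rotation": [0,0,0]},
  {"claw": 2,"offset": [-1.36,15.2,0],"rotation": [0,0,0]},
  {"claw": 2,"offset": [-1.76,19.7,0],"rotation": [0,0,0]},
  {"claw": 2,"offset": [-1.83,20.5,0],"rotation": [0,0,0]},
  {"claw": 2,"offset": [-1.83,20.5,0],"rotation": [0,0,0]},
  {"claw": 2,"offset": [-1.83,20.5,0],"rotation": [0,0,0]},
])

```text
clock: 24.85
ee_pos: [602.7, 151.6, 45.9]
orientation: [3.127, -0.285, 1.662]
wrist_force: [0.1, 5.5, 7.6]
width: 23.6
gripper_force: 60.0
```

Emit:
drive_tool([
  {"claw": 2,"offset": [0.03,-0.3,0],"rotation": [0,0,0]},
  {"claw": 2,"offset": [0.08,-0.9,0],"rotation": [0,0,0]},
  {"claw": 2,"offset": [0.14,-1.6,0],"rotation": [0,0,0]},
  {"claw": 2,"offset": [0.21,-2.4,0],"rotation": [0,0,0]},
  {"claw": 2,"offset": [0.29,-3.2,0],"rotation": [0,0,0]},
  {"claw": 2,"offset": [0.36,-4,0],"rotation": [0,0,0]},
  {"claw": 2,"offset": [0.43,-4.8,0],"rotation": [0,0,0]},
  {"claw": 2,"offset": [0.5,-5.6,0],"rotation": [0,0,0]},
])

```text
clock: 25.65
ee_pos: [607.5, 96.6, 46.2]
orientation: [3.127, -0.287, 1.663]
wrist_force: [-0.0, 10.1, 7.8]
width: 23.8
gripper_force: 60.0
```

Emit:
drive_tool([
  {"claw": 2,"offset": [0.09,-1,0],"rotation": [0,0,0]},
  {"claw": 2,"offset": [0.18,-2,0],"rotation": [0,0,0]},
  {"claw": 2,"offset": [0.27,-3,0],"rotation": [0,0,0]},
  {"claw": 2,"offset": [0.36,-4,0],"rotation": [0,0,0]},
  {"claw": 2,"offset": [0.45,-5,0],"rotation": [0,0,0]},
  {"claw": 2,"offset": [0.54,-6,0],"rotation": [0,0,0]},
  {"claw": 2,"offset": [0.63,-7,0],"rotation": [0,0,0]},
  {"claw": 2,"offset": [0.71,-8,0],"rotation": [0,0,0]},
])

```text
clock: 26.45
ee_pos: [614.6, 16.9, 46.2]
orientation: [3.127, -0.288, 1.663]
wrist_force: [-1.5, 9.9, 8.9]
width: 23.6
gripper_force: 60.0
```

```bash
python3 - <<'E'
from h import *
s=bot.state();print(s["ee_pos"],s["wrist_force"])
w=wrist();c=bot.camera("side")
print([r for r in pink(w["color"],(150,0,480,120)) if r[0][4]>40])
print([r for r in pink(c["color"],(200,180,360,290)) if r[0][4]>20])
h=cv2.cvtColor(w["color"],cv2.COLOR_RGB2HSV);col=h[:,316,1];print("wood starts v",np.argmax(col>80), col[:200:8])
E
```

```text
[614.64099005  16.89919374  46.17610524] [-1.47649487  9.87181956  8.92439313]
[]
[([287, 214, 19, 16, 230], [295.5, 221.9], [180.0, 169.0, 165.0])]
wood starts v 123 [ 10  10   9  12   9   8   9   7  12  25  18  22  20  20  22  11 104 109
 109 110 120 120 119 103 111]
```

```bash
python3 - <<'E'
from h import *
c=bot.camera("side");w=wrist()
for z in (29,32): print("bulb",raypts(c,np.array([(296.,222.)]),z).round(1))
hf=wray(w,[(316,123)],54)[0];print("handle front",hf.round(1),"tip",(hf[:2]+139*np.array([-.089,.996])).round(1))
print(pink(c["color"],(200,180,360,290))[0], c["color"][222,296])
E
```

```text
bulb [[598.3 223.1  29. ]]
bulb [[597.4 219.4  32. ]]
handle front [607.9  90.   54. ] tip [595.5 228.4]
([287, 215, 19, 16, 226], [295.8, 222.2], [178.0, 167.0, 163.0]) [237 227 218]
```

Emit:
drive_tool([
  {"claw": 2,"offset": [0,0,0.2],"rotation": [0.02,0.002,0]},
  {"claw": 2,"offset": [0,0,0.4],"rotation": [0.05,0.005,0]},
  {"claw": 2,"offset": [0,0,0.4],"rotation": [0.07,0.006,0]},
  {"claw": 2,"offset": [0,0,0.4],"rotation": [0.07,0.006,0]},
  {"claw": 2,"offset": [0,0,0.4],"rotation": [0.07,0.006,0]},
])

```text
clock: 27.15
ee_pos: [614.5, 14.0, 48.0]
orientation: [3.13, -0.355, 1.66]
wrist_force: [-0.2, -0.3, 6.3]
width: 23.4
gripper_force: 60.0
```

```bash
python3 - <<'E'
from h import *
s=bot.state();print(s["ee_pos"],s["orientation"],s["wrist_force"])
c=bot.camera("side");w=wrist()
print(pink(c["color"],(200,180,360,290)));print(pink(w["color"],(200,0,450,120)))
h=cv2.cvtColor(w["color"],cv2.COLOR_RGB2HSV);print(np.argmax(h[:,316,1]>80))
E
```

```text
[614.48128814  14.04606003  48.03278975] [ 3.1295171  -0.3549309   1.65993973] [-0.2304033  -0.26599455  6.34035756]
[([316, 190, 4, 4, 11], [317.7, 191.7], [149.0, 121.0, 99.0]), ([286, 211, 20, 17, 233], [295.5, 219.4], [183.0, 173.0, 168.0]), ([208, 216, 4, 4, 12], [209.3, 217.5], [151.0, 120.0, 98.0]), ([310, 224, 6, 5, 13], [312.6, 225.8], [118.0, 77.0, 75.0])]
[]
127
```

Emit:
drive_tool([
  {"claw": 2,"offset": [0.03,-0.3,0],"rotation": [0,0,0]},
  {"claw": 2,"offset": [0.08,-0.9,0],"rotation": [0,0,0]},
  {"claw": 2,"offset": [0.14,-1.6,0],"rotation": [0,0,0]},
  {"claw": 2,"offset": [0.21,-2.4,0],"rotation": [0,0,0]},
  {"claw": 2,"offset": [0.29,-3.2,0],"rotation": [0,0,0]},
  {"claw": 2,"offset": [0.36,-4,0],"rotation": [0,0,0]},
  {"claw": 2,"offset": [0.43,-4.8,0],"rotation": [0,0,0]},
  {"claw": 2,"offset": [0.5,-5.6,0],"rotation": [0,0,0]},
])

```text
clock: 28.05
ee_pos: [619.3, -39.0, 48.6]
orientation: [3.129, -0.36, 1.663]
wrist_force: [-1.1, 8.4, 7.8]
width: 23.7
gripper_force: 60.0
```

Emit:
drive_tool([
  {"claw": 2,"offset": [0,-0.7,0],"rotation": [0,0,0]},
  {"claw": 2,"offset": [-0.3,-1.4,0],"rotation": [0,0,0]},
  {"claw": 2,"offset": [-0.8,-2.1,0],"rotation": [0,0,0]},
  {"claw": 2,"offset": [-1.4,-2.8,0],"rotation": [0,0,0]},
  {"claw": 2,"offset": [-2,-3.4,0],"rotation": [0,0,0]},
  {"claw": 2,"offset": [-2.5,-3.8,0],"rotation": [0,0,0]},
  {"claw": 2,"offset": [-2.8,-4,0],"rotation": [0,0,0]},
  {"claw": 2,"offset": [-2.8,-4,0],"rotation": [0,0,0]},
])

```text
clock: 28.85
ee_pos: [591.1, -80.7, 48.2]
orientation: [3.13, -0.357, 1.661]
wrist_force: [-1.8, 2.4, 7.5]
width: 23.8
gripper_force: 60.0
```

```bash
python3 - <<'E'
from h import *
s=bot.state();print(s["ee_pos"],s["orientation"],s["wrist_force"])
c=bot.camera("side");w=wrist();t=bot.camera("top")
for r in pink(c["color"],(200,180,380,300)):
  if r[0][4]>60: print(r,raypts(c,np.array([r[1]]),32).round(1))
for r in pink(w["color"],(150,0,480,120)):print("w",r,wray(w,[r[1]],32).round(1))
for r in pink(t["color"],(275,230,345,320)):print("t",r,raypts(t,np.array([r[1]]),40).round(1))
h=cv2.cvtColor(w["color"],cv2.COLOR_RGB2HSV);v=np.argmax(h[:,316,1]>80);print(v,wray(w,[(316,v)],54).round(1))
E
```

```text
[591.12505448 -80.65699663  48.16863   ] [ 3.12952973 -0.35700397  1.66103352] [-1.80168146  2.40337121  7.4899233 ]
([287, 236, 19, 15, 223], [295.7, 242.4], [176.0, 165.0, 161.0]) [[573.5 131.7  32. ]]
t ([290, 245, 17, 20, 245], [296.9, 254.5], [170.0, 160.0, 157.0]) [[568.6 122.8  40. ]]
127 [[583.8  -2.9  54. ]]
```

Emit:
drive_tool([
  {"claw": 2,"offset": [0,0,-0.2],"rotation": [-0.03,-0.003,0]},
  {"claw": 2,"offset": [0,0,-0.4],"rotation": [-0.07,-0.006,0]},
  {"claw": 2,"offset": [0,0,-0.4],"rotation": [-0.07,-0.006,0]},
  {"claw": 8.7,"offset": [0,0,-0.4],"rotation": [-0.07,-0.006,0]},
  {"claw": 8.7,"offset": [0,0,-0.2],"rotation": [-0.07,-0.006,0]},
  {"claw": 8.7,"offset": [0,0,0.4],"rotation": [-0.07,-0.006,0]},
  {"claw": 8.7,"offset": [0,0,4],"rotation": [-0.07,-0.006,0]},
  {"claw": 8.7,"offset": [0,0,9],"rotation": [-0.07,-0.006,0]},
])

```text
clock: 29.8
ee_pos: [589.4, -81.2, 134.4]
orientation: [3.139, -0.287, 1.658]
wrist_force: [2.0, -0.5, 1.0]
width: 60.3
gripper_force: 0.0
```

Emit:
drive_tool([
  {"claw": 8.7,"offset": [-1,5,4],"rotation": [0.28,0.025,0]},
  {"claw": 8.7,"offset": [-1,10,6],"rotation": [0.28,0.025,0]},
  {"claw": 8.7,"offset": [-1.5,13,8],"rotation": [0.28,0.025,0]},
  {"claw": 8.7,"offset": [-1.5,13,8],"rotation": [0.28,0.025,0]},
  {"claw": 8.7,"offset": [-1.5,13,8],"rotation": [0.28,0.025,0]},
])

```text
clock: 30.3
ee_pos: [576.4, 48.9, 218.3]
orientation: [3.128, -0.563, 1.663]
wrist_force: [0.9, 0.2, -0.7]
width: 87.1
gripper_force: 0.0
```

```bash
python3 - <<'E'
from h import *
s=bot.state();print(s["ee_pos"],s["orientation"])
c=bot.camera("side");w=wrist();t=bot.camera("top")
for r in pink(c["color"],(200,180,380,300)):
  if r[0][4]>60: print(r,raypts(c,np.array([r[1]]),30).round(1))
for r in pink(w["color"],(100,0,540,300)):
  if r[0][4]>200:print("w",r,wray(w,[r[1]],30).round(1))
E
```

```text
[576.42286159  48.87376512 218.27237581] [ 3.12843804 -0.56346103  1.66309218]
([287, 236, 20, 16, 245], [296.3, 243.5], [179.0, 168.0, 163.0]) [[574.4 129.1  30. ]]
w ([291, 228, 58, 52, 2131], [319.1, 251.9], [162.0, 150.0, 144.0]) [[574.2 126.6  30. ]]
```

Emit:
drive_tool([
  {"claw": 8.7,"offset": [-0.2,4,-5],"rotation": [-0.561,-0.05,0]},
  {"claw": 8.7,"offset": [-0.2,7.8,-7],"rotation": [-0.561,-0.05,0]},
  {"claw": 8.7,"offset": [-0.2,7.8,-9],"rotation": [-0.561,-0.05,0]},
  {"claw": 8.7,"offset": [-0.2,7.8,-9],"rotation": [-0.561,-0.05,0]},
  {"claw": 8.7,"offset": [-0.2,7.8,-13],"rotation": [-0.561,-0.05,0]},
  {"claw": 8.7,"offset": [-0.2,7.8,-17],"rotation": [-0.561,-0.05,0]},
  {"claw": 8.7,"offset": [-0.2,7.8,-18.6],"rotation": [-0.561,-0.05,0]},
  {"claw": 8.7,"offset": [-0.2,7.8,-18.6],"rotation": [-0.561,-0.05,0]},
])

```text
clock: 31.25
ee_pos: [572.3, 125.1, 27.3]
orientation: [3.138, -0.0, 1.659]
wrist_force: [-0.9, 0.2, 0.5]
width: 87.2
gripper_force: 0.0
```

Emit:
drive_tool([
  {"claw": 4.5,"offset": [0,0,0],"rotation": [0,0,0]},
  {"claw": 4.5,"offset": [0,0,0],"rotation": [0,0,0]},
  {"claw": 4.5,"offset": [0,0,0],"rotation": [0,0,0]},
  {"claw": 4.5,"offset": [0,0,0],"rotation": [0,0,0]},
  {"claw": 4.5,"offset": [0,0,0],"rotation": [0,0,0]},
  {"claw": 4.5,"offset": [0,0,0],"rotation": [0,0,0]},
  {"claw": 4.5,"offset": [0,0,0],"rotation": [0,0,0]},
], force=12)

```text
clock: 31.95
ee_pos: [575.1, 126.3, 32.6]
orientation: [3.129, -0.001, 1.66]
wrist_force: [-1.1, 0.7, 5.9]
width: 53.8
gripper_force: 12.0
```

Emit:
drive_tool([
  {"claw": 4.5,"offset": [0,0,4],"rotation": [0,0,0]},
  {"claw": 4.5,"offset": [0,-1,8.5],"rotation": [0,0,0]},
  {"claw": 4.5,"offset": [-0.8,-5,11],"rotation": [0,0,0]},
  {"claw": 4.5,"offset": [-1.8,-9.5,12],"rotation": [0,0,0]},
  {"claw": 4.5,"offset": [-2.8,-14,12],"rotation": [0,0,0]},
  {"claw": 4.5,"offset": [-3.8,-18.5,12],"rotation": [0,0,0]},
  {"claw": 4.5,"offset": [-4.8,-23,12],"rotation": [0,0,0]},
  {"claw": 4.5,"offset": [-5.8,-27.5,12],"rotation": [0,0,0]},
])

```text
clock: 32.75
ee_pos: [515.7, -150.2, 151.1]
orientation: [3.131, -0.001, 1.661]
wrist_force: [0.4, -0.4, -0.4]
width: 53.7
gripper_force: 12.0
```

Emit:
drive_tool([
  {"claw": 4.5,"offset": [-0.8,-4.5,0],"rotation": [0,0,0]},
  {"claw": 4.5,"offset": [-1.5,-9,0],"rotation": [0,0,0]},
  {"claw": 4.5,"offset": [-1.7,-11.4,0],"rotation": [0,0,0]},
  {"claw": 4.5,"offset": [-1.7,-11.4,0],"rotation": [0,0,0]},
  {"claw": 4.5,"offset": [-1.7,-11.4,-4],"rotation": [0,0,0]},
  {"claw": 4.5,"offset": [-1.7,-11.4,-8],"rotation": [0,0,0]},
  {"claw": 4.5,"offset": [-1.7,-11.4,-11.4],"rotation": [0,0,0]},
  {"claw": 4.5,"offset": [-1.7,-11.4,-11.4],"rotation": [0,0,0]},
])

```text
clock: 33.55
ee_pos: [497.0, -259.9, 31.9]
orientation: [3.138, -0.007, 1.661]
wrist_force: [0.4, 0.6, -0.7]
width: 53.2
gripper_force: 12.0
```

Emit:
drive_tool([
  {"claw": 4.5,"offset": [0,0,0],"rotation": [0,0,0]},
  {"claw": 6.5,"offset": [0,0,0],"rotation": [0,0,0]},
  {"claw": 6.5,"offset": [0,0,0],"rotation": [0,0,0]},
  {"claw": 6.5,"offset": [0,0,0],"rotation": [0,0,0]},
  {"claw": 6.5,"offset": [0,0,3],"rotation": [0,0,0]},
  {"claw": 6.5,"offset": [0,0,8],"rotation": [0,0,0]},
  {"claw": 6.5,"offset": [0,0,12],"rotation": [0,0,0]},
  {"claw": 8.7,"offset": [0,0,12],"rotation": [0,0,0]},
])

```text
clock: 34.35
ee_pos: [502.1, -264.2, 166.4]
orientation: [3.12, 0.007, 1.66]
wrist_force: [0.6, -0.3, -0.1]
width: 70.0
gripper_force: 0.0
```

```bash
python3 - <<'E'
from h import *
s=bot.state();print(s["ee_pos"],s["orientation"],s["width"])
w=wrist();t=bot.camera("top");c=bot.camera("side")
for r in pink(w["color"],(100,0,540,300)):
  if r[0][4]>100:print("w",r,wray(w,[r[1]],34).round(1))
for r in pink(c["color"],(260,310,380,440)):
  if r[0][4]>30:print("s",r,raypts(c,np.array([r[1]]),34).round(1))
# scoop pan in top
h=cv2.cvtColor(t["color"],cv2.COLOR_RGB2HSV).astype(int)
m=((h[...,1]>45)&(h[...,0]<20));blob(t,m,(300,225,420,300),54,"handle")
a=t["color"].astype(int);blob(t,(a[...,2]-a[...,0]>2),(275,225,345,310),3,"pan")
E
```

```text
[ 502.11274131 -264.22025435  166.36696602] [3.11967677 0.00686639 1.66024355] 69.9846584593653
w ([278, 205, 71, 73, 3033], [312.0, 239.3], [153.0, 142.0, 137.0]) [[ 502.2 -269.2   34. ]]
s ([299, 352, 24, 21, 391], [310.3, 361.7], [199.0, 188.0, 184.0]) [[ 500.8 -269.2   34. ]]
handle 445 uv [344 243] [401 253] ctr [590.1 -77.3] size [ 20.9 153.5] ang 5.2
pan 1392 uv [290 236] [342 271] ctr [578.4  69.5] size [ 90.4 142.7] ang 5.5
```

Emit:
drive_tool([
  {"claw": 8.7,"offset": [-1,5,0],"rotation": [0,0,0]},
  {"claw": 8.7,"offset": [-3,10,0],"rotation": [0.15,0.013,0]},
  {"claw": 8.7,"offset": [-5.2,14.5,0],"rotation": [0.3,0.026,0]},
  {"claw": 8.7,"offset": [-5.2,18.4,0],"rotation": [0.45,0.04,0]},
  {"claw": 8.7,"offset": [-5.2,18.4,-2],"rotation": [0.6,0.053,0]},
  {"claw": 8.7,"offset": [-5.2,18.4,-4],"rotation": [0.75,0.067,0]},
  {"claw": 8.7,"offset": [-5.2,18.4,-6],"rotation": [0.9,0.08,0]},
  {"claw": 8.7,"offset": [-5.2,18.4,-8],"rotation": [1.05,0.093,0]},
])

```text
clock: 35.3
ee_pos: [447.1, -78.6, 76.1]
orientation: [3.129, -1.058, 1.659]
wrist_force: [0.3, -0.7, 0.0]
width: 87.1
gripper_force: 0.0
```

Emit:
drive_tool([
  {"claw": 8.7,"offset": [0,0,0],"rotation": [0,0,0]},
  {"claw": 8.7,"offset": [0,0,0],"rotation": [0,0,0]},
  {"claw": 8.7,"offset": [0,0,0],"rotation": [0,0,0]},
  {"claw": 8.7,"offset": [0,0,0],"rotation": [0,0,0]},
])

```text
clock: 35.7
ee_pos: [448.6, -78.9, 80.8]
orientation: [3.117, -1.044, 1.673]
wrist_force: [1.0, -1.1, 0.8]
width: 86.8
gripper_force: 0.0
```

```bash
python3 - <<'E'
from h import *
s=bot.state();print(s["ee_pos"],s["orientation"])
w=wrist();np.savez("w9.npz",**w);save("w9.png",w["color"])
for r in pink(w["color"],(100,0,540,240)):
  if r[0][4]>150:
    x,y,a,b,_=r[0];print("w",r,wray(w,[(x+a/2,y+b/2)],27).round(1),"bottom",wray(w,[(x+a/2,y+b)],3).round(1))
E
```

```text
[448.61608295 -78.88601254  80.80679596] [ 3.117041   -1.04389987  1.67283059]
w ([299, 74, 52, 22, 645], [320.4, 83.2], [119.0, 109.0, 105.0]) [[428.9 319.6  27. ]] bottom [[428.4 337.3   3. ]]
```

```bash
python3 - <<'E'
from h import *
w=dict(np.load("w9.npz"));a=w["color"].astype(int)
d=a[...,0]-a[...,1]
for v in range(66,104,2): print(v,"".join("#" if (d[v,u]>4 and d[v,u]<30 and a[v,u].min()>70) else ("w" if d[v,u]>=30 else ("d" if a[v,u].min()<75 else ".")) for u in range(280,366)))
for p in((320,96),(320,98),(330,96)): print(p,wray(w,[p],3).round(1), wray(w,[(320,83)],27).round(1))
E
```

```text
66 dddddddddddddddddddddddddddddddddddddddddddddddddddddddddddddddddddddddddddddddddddddd
68 dddddddddddddddddddddddddddddddddddddddddddddddddddddddddddddddddddddddddddddddddddddd
70 dddddddddddddddddddddddddddddddddddddddddddddddddddddddddddddddddddddddddddddddddddddd
72 dddddddddddddddddddddddddddddddddddddddddddddddddddddddddddddddddddddddddddddddddddddd
74 dddddddddddddddddddddd################################dddddddddddddddddddddddddddddddd
76 dddddddddddd#d#dd##d##################################dddddddddddddddddddddddddddddddd
78 dddd###.......#....###################################..........................#.....
80 dddd#...#.........################################d####..........#....#....#....#....#
82 dddd..#........#...#.#####################################.#..........................
84 ddd...............#d#.###########################################............##.#.....
86 ddd....##...#######.ddd##################################...#.#####.......#...#....#..
88 dd##........######.#.ddddd.##########dd######.#.###dd......#.....###.#......#......#..
90 dd........#.#####.....dddd###############d#ddddddddd#.........#..###.##.#..........##.
92 d#.#.........###.....#ddd##########dddddddd#ddddddd##.......#...######.#........#.....
94 d#.....#...#.......#...ddddd###dddddddddddddddddd###....##...#.#####.#.#.........#...#
96 d..............#........ddddddddddddddddddddddd#.##...#.........#..#..............#...
98 ##......#..#.............#.##dddddddddddddddd#...#...........................#........
100 #...........#.......#....#..#..#d#d.##..#.###.#.##.#......#...#.............#.........
102 .......#.............#.............#...................#....##........................
(320, 96) [[421.3 336.4   3. ]] [[421.5 326.8  27. ]]
(320, 98) [[421.8 328.7   3. ]] [[421.5 326.8  27. ]]
(330, 96) [[435.6 338.2   3. ]] [[421.5 326.8  27. ]]
```

Emit:
drive_tool([
  {"claw": 8.7,"offset": [0,0,5],"rotation": [-0.1,-0.01,0]},
  {"claw": 8.7,"offset": [3,0,8],"rotation": [-0.866,-0.077,-0.01]},
  {"claw": 8.7,"offset": [7.5,-2,9],"rotation": [-0.866,-0.077,-0.01]},
  {"claw": 8.7,"offset": [12,-3.6,9],"rotation": [-0.866,-0.077,-0.01]},
  {"claw": 8.7,"offset": [14.5,-3.6,9],"rotation": [-0.866,-0.077,-0.01]},
  {"claw": 8.7,"offset": [14.5,-3.6,9],"rotation": [-0.866,-0.077,-0.01]},
  {"claw": 8.7,"offset": [14.5,-3.6,9],"rotation": [-0.866,-0.077,-0.01]},
  {"claw": 8.7,"offset": [14.5,-3.6,5],"rotation": [-0.866,-0.077,-0.01]},
])

```text
clock: 36.55
ee_pos: [595.7, -113.6, 137.0]
orientation: [3.11, -0.177, 1.658]
wrist_force: [0.1, 0.2, -0.4]
width: 87.2
gripper_force: 0.0
```

Emit:
drive_tool([
  {"claw": 8.7,"offset": [0,0,0],"rotation": [0,0,0]},
  {"claw": 8.7,"offset": [0,0,0],"rotation": [0,0,0]},
])

```text
clock: 36.75
ee_pos: [591.3, -114.7, 127.4]
orientation: [3.128, -0.184, 1.651]
wrist_force: [0.3, -0.7, 0.8]
width: 87.1
gripper_force: 0.0
```

```bash
python3 - <<'E'
from h import *
s=bot.state();print(s["ee_pos"],s["orientation"],s["q"].round(2))
w=wrist();h=cv2.cvtColor(w["color"],cv2.COLOR_RGB2HSV)
for v in (140,200):
    r=np.where(h[v,200:440,1]>80)[0]+200;print(v,r.min(),r.max(),wray(w,[((r.min()+r.max())/2,v)],54).round(1))
col=h[:,316,1];v=np.argmax(col>80);print(v,wray(w,[(316,v)],54).round(1))
E
```

```text
[ 591.34199006 -114.74887712  127.44131247] [ 3.12778142 -0.18415021  1.65116529] [-0.34  0.15  1.38  0.17  1.68 -0.41]
140 303 336 [[587.5 -29.2  54. ]]
200 304 337 [[591.  -66.6  54. ]]
101 [[583.3  -3.9  54. ]]
```

Emit:
drive_tool([
  {"claw": 8.7,"offset": [0.4,-0.3,-4],"rotation": [0,0,0.012]},
  {"claw": 8.7,"offset": [0.4,-0.3,-8.2],"rotation": [0,0,0.012]},
  {"claw": 8.7,"offset": [0.4,-0.3,-8.2],"rotation": [0,0,0.012]},
  {"claw": 2,"offset": [0.4,-0.3,-8.2],"rotation": [0,0,0.012]},
  {"claw": 2,"offset": [0.4,-0.3,-8.2],"rotation": [0,0,0.012]},
  {"claw": 2,"offset": [0.4,-0.3,-8.2],"rotation": [0,0,0.012]},
  {"claw": 2,"offset": [0.4,-0.3,-8.2],"rotation": [0,0,0.012]},
  {"claw": 2,"offset": [0.4,-0.3,-8.2],"rotation": [0,0,0.012]},
], force=60)

```text
clock: 37.6
ee_pos: [597.0, -117.8, 46.7]
orientation: [3.124, -0.181, 1.665]
wrist_force: [-0.0, 0.4, 0.6]
width: 50.6
gripper_force: 0.0
```

Emit:
drive_tool([
  {"claw": 2,"offset": [0,0,0],"rotation": [0,0,0]},
  {"claw": 2,"offset": [0,0,0],"rotation": [0,0,0]},
  {"claw": 2,"offset": [0,0,0],"rotation": [0,0,0]},
  {"claw": 2,"offset": [0,0,0],"rotation": [0,0,0]},
  {"claw": 2,"offset": [0,0,0],"rotation": [0,0,0]},
  {"claw": 2,"offset": [0,0,0],"rotation": [0,0,0]},
  {"claw": 2,"offset": [0,0,0],"rotation": [0,0,0]},
])

```text
clock: 38.3
ee_pos: [596.4, -117.6, 45.4]
orientation: [3.126, -0.182, 1.664]
wrist_force: [-1.4, 0.4, 0.5]
width: 23.8
gripper_force: 60.0
```

Emit:
drive_tool([
  {"claw": 2,"offset": [-2,0.4,0],"rotation": [0,0,0]},
  {"claw": 2,"offset": [-5,1,0],"rotation": [0,0,0]},
  {"claw": 2,"offset": [-8,1.6,0],"rotation": [0,0,0]},
  {"claw": 2,"offset": [-11,2.2,0],"rotation": [0,0,0]},
  {"claw": 2,"offset": [-13,2.6,0],"rotation": [0,0,0]},
  {"claw": 2,"offset": [-14,2.7,0],"rotation": [0,0,-0.003]},
  {"claw": 2,"offset": [-14,2.7,0],"rotation": [0,0,-0.003]},
  {"claw": 2,"offset": [-14,2.7,0],"rotation": [0,0,-0.003]},
])

```text
clock: 39.1
ee_pos: [456.8, -90.8, 45.4]
orientation: [3.126, -0.182, 1.661]
wrist_force: [-1.4, 0.1, -0.7]
width: 23.5
gripper_force: 60.0
```

```bash
python3 - <<'E'
from h import *
s=bot.state();print(s["ee_pos"],s["orientation"],s["wrist_force"])
t=bot.camera("top");a=t["color"].astype(int);h=cv2.cvtColor(t["color"],cv2.COLOR_RGB2HSV)
blob(t,(h[...,1]>60)&(h[...,0]<20),(325,270,370,320),54,"handle")
blob(t,(a[...,2]-a[...,0]>2),(272,260,345,340),3,"pan")
w=wrist();hw=cv2.cvtColor(w["color"],cv2.COLOR_RGB2HSV);v=np.argmax(hw[:,316,1]>80);print(v,wray(w,[(316,v)],54).round(1))
E
```

```text
[456.81008306 -90.79232665  45.39111353] [ 3.12597052 -0.18163243  1.66143786] [-1.38563341  0.13555041 -0.67671329]
handle 35 uv [357 297] [369 300] ctr [455.4 -53.3] size [ 7.8 31.7] ang 1.4
pan 1436 uv [278 287] [331 322] ctr [439.4  96.8] size [ 91.3 141.3] ang 5.0
37 [[446.3  23.3  54. ]]
```

Emit:
drive_tool([
  {"claw": 2,"offset": [-0.18,2,0],"rotation": [0,0,0]},
  {"claw": 2,"offset": [-0.53,6,0],"rotation": [0,0,0]},
  {"claw": 2,"offset": [-0.94,10.5,0],"rotation": [0,0,0]},
  {"claw": 2,"offset": [-1.36,15.3,0],"rotation": [0,0,0]},
  {"claw": 2,"offset": [-1.8,20.2,0],"rotation": [0,0,0]},
  {"claw": 2,"offset": [-2.08,23.3,0],"rotation": [0,0,0]},
  {"claw": 2,"offset": [-2.08,23.3,0],"rotation": [0,0,0]},
  {"claw": 2,"offset": [-2.08,23.3,0],"rotation": [0,0,0]},
])

```text
clock: 40.0
ee_pos: [435.9, 143.1, 45.4]
orientation: [3.126, -0.182, 1.664]
wrist_force: [0.4, 0.6, -0.4]
width: 23.5
gripper_force: 60.0
```

Emit:
drive_tool([
  {"claw": 2,"offset": [0.03,-0.3,0],"rotation": [0,0,0]},
  {"claw": 2,"offset": [0.08,-0.9,0],"rotation": [0,0,0]},
  {"claw": 2,"offset": [0.14,-1.6,0],"rotation": [0,0,0]},
  {"claw": 2,"offset": [0.21,-2.4,0.1],"rotation": [0.01,0,0]},
  {"claw": 2,"offset": [0.29,-3.2,0.2],"rotation": [0.03,0.002,0]},
  {"claw": 2,"offset": [0.36,-4,0.4],"rotation": [0.05,0.004,0]},
  {"claw": 2,"offset": [0.43,-4.8,0.4],"rotation": [0.05,0.004,0]},
  {"claw": 2,"offset": [0.5,-5.6,0.4],"rotation": [0.05,0.004,0]},
])

```text
clock: 40.8
ee_pos: [440.8, 84.8, 49.2]
orientation: [3.126, -0.231, 1.66]
wrist_force: [0.2, 0.3, -2.9]
width: 23.8
gripper_force: 60.0
```

Emit:
drive_tool([
  {"claw": 2,"offset": [0.07,-0.8,0],"rotation": [0,0,0]},
  {"claw": 2,"offset": [0.14,-1.6,0],"rotation": [0,0,0]},
  {"claw": 2,"offset": [0.21,-2.4,0],"rotation": [0,0,0]},
  {"claw": 2,"offset": [0.28,-3.2,0],"rotation": [0,0,0]},
  {"claw": 2,"offset": [0.36,-4,0],"rotation": [0,0,0]},
  {"claw": 2,"offset": [0.43,-4.8,0],"rotation": [0,0,0]},
  {"claw": 2,"offset": [0.5,-5.6,0],"rotation": [0,0,0]},
  {"claw": 2,"offset": [0.57,-6.4,0],"rotation": [0,0,0]},
])

```text
clock: 41.6
ee_pos: [446.5, 21.7, 49.5]
orientation: [3.125, -0.232, 1.662]
wrist_force: [-0.8, 0.4, -2.4]
width: 23.7
gripper_force: 60.0
```

```bash
python3 - <<'E'
from h import *
s=bot.state();print(s["ee_pos"],s["orientation"],s["wrist_force"])
w=wrist();c=bot.camera("side")
print("w",[r for r in pink(w["color"],(150,0,480,120)) if r[0][4]>30])
for r in pink(c["color"],(200,190,360,290)):
  if r[0][4]>20:print(r,raypts(c,np.array([r[1]]),32).round(1))
hw=cv2.cvtColor(w["color"],cv2.COLOR_RGB2HSV);v=np.argmax(hw[:,316,1]>80);print(v,wray(w,[(316,v)],54).round(1))
E
```

```text
[446.49804842  21.69397385  49.46418279] [ 3.12530433 -0.2318729   1.66167775] [-0.80396856  0.36549466 -2.43507068]
w []
([231, 224, 9, 13, 91], [235.0, 229.7], [181.0, 167.0, 163.0]) [[423.8 234.7  32. ]]
38 [[435.6 140.4  54. ]]
```

Emit:
drive_tool([
  {"claw": 2,"offset": [0.07,-0.8,0],"rotation": [0,0,0]},
  {"claw": 2,"offset": [0.14,-1.6,0],"rotation": [0,0,0]},
  {"claw": 2,"offset": [0.21,-2.4,0],"rotation": [0,0,0]},
  {"claw": 2,"offset": [0.28,-3.2,0],"rotation": [0,0,0]},
  {"claw": 2,"offset": [0.36,-4,0],"rotation": [0,0,0]},
  {"claw": 2,"offset": [0.43,-4.8,0],"rotation": [0,0,0]},
  {"claw": 2,"offset": [0.5,-5.6,0],"rotation": [0,0,0]},
  {"claw": 2,"offset": [0.57,-6.4,0],"rotation": [0,0,0]},
])

```text
clock: 42.5
ee_pos: [452.2, -42.4, 49.4]
orientation: [3.125, -0.232, 1.661]
wrist_force: [-0.3, 0.3, -3.4]
width: 23.4
gripper_force: 60.0
```

Emit:
drive_tool([
  {"claw": 2,"offset": [0.07,-0.8,0],"rotation": [0,0,0]},
  {"claw": 2,"offset": [0.14,-1.6,0],"rotation": [0,0,0]},
  {"claw": 2,"offset": [0.21,-2.4,0],"rotation": [0,0,0]},
  {"claw": 2,"offset": [0.28,-3.2,0],"rotation": [0,0,0]},
  {"claw": 2,"offset": [0.36,-4,0],"rotation": [0,0,0]},
  {"claw": 2,"offset": [0.43,-4.8,0],"rotation": [0,0,0]},
  {"claw": 2,"offset": [0.48,-5.4,0],"rotation": [0,0,0]},
  {"claw": 2,"offset": [0.5,-5.6,0],"rotation": [0,0,0]},
])

```text
clock: 43.3
ee_pos: [457.2, -98.3, 49.4]
orientation: [3.125, -0.232, 1.661]
wrist_force: [-0.1, 0.4, -2.6]
width: 23.3
gripper_force: 60.0
```

Emit:
drive_tool([
  {"claw": 2,"offset": [0,0,-0.2],"rotation": [-0.03,-0.003,0]},
  {"claw": 2,"offset": [0,0,-0.4],"rotation": [-0.05,-0.004,0]},
  {"claw": 2,"offset": [0,0,-0.4],"rotation": [-0.05,-0.004,0]},
  {"claw": 8.7,"offset": [0,0,-0.4],"rotation": [-0.05,-0.004,0]},
  {"claw": 8.7,"offset": [0,0,-0.2],"rotation": [-0.05,-0.004,0]},
  {"claw": 8.7,"offset": [0,0,0.4],"rotation": [-0.05,-0.004,0]},
  {"claw": 8.7,"offset": [0,0,4],"rotation": [-0.05,-0.004,0]},
  {"claw": 8.7,"offset": [0,0,9],"rotation": [-0.05,-0.004,0]},
])

```text
clock: 44.1
ee_pos: [455.6, -97.1, 138.3]
orientation: [3.131, -0.184, 1.66]
wrist_force: [0.9, 0.1, 0.7]
width: 60.0
gripper_force: 0.0
```

Emit:
drive_tool([
  {"claw": 8.7,"offset": [-0.5,4.5,3],"rotation": [0,0,0]},
  {"claw": 8.7,"offset": [-1,9,5],"rotation": [-0.1,-0.01,0]},
  {"claw": 8.7,"offset": [-1.2,12,8],"rotation": [-0.18,-0.016,0]},
  {"claw": 8.7,"offset": [-1.2,12,8],"rotation": [-0.18,-0.016,0]},
  {"claw": 8.7,"offset": [-1.2,12,8],"rotation": [-0.18,-0.016,0]},
])

```text
clock: 44.6
ee_pos: [445.4, 23.8, 220.9]
orientation: [3.124, -0.001, 1.666]
wrist_force: [0.4, 0.1, -1.3]
width: 86.8
gripper_force: 0.0
```

```bash
python3 - <<'E'
from h import *
s=bot.state();print(s["ee_pos"],s["orientation"],s["wrist_force"])
w=wrist();c=bot.camera("side");np.savez("w10.npz",**w)
for r in pink(w["color"],(100,0,540,300)):
  if r[0][4]>200:print("w",r,wray(w,[r[1]],30).round(1))
for r in pink(c["color"],(180,190,380,330)):
  if r[0][4]>60:print(r,raypts(c,np.array([r[1]]),30).round(1))
E
```

```text
[445.36918983  23.82959075 220.93933643] [ 3.12352664e+00 -9.88616660e-04  1.66566875e+00] [ 0.42377743  0.09350391 -1.28355836]
w ([290, 111, 56, 58, 2376], [317.2, 140.1], [142.0, 131.0, 126.0]) [[442.8  96.6  30. ]]
([242, 253, 20, 17, 247], [251.7, 261.0], [185.0, 175.0, 172.0]) [[443.4  93.6  30. ]]
```

Emit:
drive_tool([
  {"claw": 8.7,"offset": [-0.2,4,-4],"rotation": [0,0,0]},
  {"claw": 8.7,"offset": [-0.2,7.1,-8],"rotation": [0,0,0]},
  {"claw": 8.7,"offset": [-0.2,7.1,-11],"rotation": [0,0,0]},
  {"claw": 8.7,"offset": [-0.2,7.1,-11.5],"rotation": [0,0,0]},
  {"claw": 8.7,"offset": [-0.2,7.1,-14.5],"rotation": [0,0,0]},
  {"claw": 8.7,"offset": [-0.2,7.1,-17],"rotation": [0,0,0]},
  {"claw": 8.7,"offset": [-0.2,7.1,-18],"rotation": [0,0,0]},
  {"claw": 8.7,"offset": [-0.2,7.1,-18],"rotation": [0,0,0]},
])

```text
clock: 45.5
ee_pos: [442.7, 91.8, 38.7]
orientation: [3.129, -0.001, 1.659]
wrist_force: [0.1, -0.8, 0.0]
width: 87.2
gripper_force: 0.0
```

Emit:
drive_tool([
  {"claw": 4,"offset": [0,0,0],"rotation": [0,0,0]},
  {"claw": 4,"offset": [0,0,0],"rotation": [0,0,0]},
  {"claw": 4,"offset": [0,0,0],"rotation": [0,0,0]},
  {"claw": 4,"offset": [0,0,0],"rotation": [0,0,0]},
  {"claw": 4,"offset": [0,0,0],"rotation": [0,0,0]},
  {"claw": 4,"offset": [0,0,0],"rotation": [0,0,0]},
  {"claw": 4,"offset": [0,0,0],"rotation": [0,0,0]},
], force=12)

```text
clock: 46.2
ee_pos: [443.4, 93.5, 40.0]
orientation: [3.125, -0.001, 1.662]
wrist_force: [-0.6, 0.2, 4.7]
width: 51.8
gripper_force: 11.9
```

Emit:
drive_tool([
  {"claw": 4,"offset": [0,0,3],"rotation": [0,0,0]},
  {"claw": 4,"offset": [0,0,7],"rotation": [0,0,0]},
  {"claw": 4,"offset": [0.5,-3,11],"rotation": [0,0,0]},
  {"claw": 4,"offset": [1.2,-7.5,13],"rotation": [0,0,0]},
  {"claw": 4,"offset": [1.9,-12,13],"rotation": [0,0,0]},
  {"claw": 4,"offset": [2.6,-16.5,13],"rotation": [0,0,0]},
  {"claw": 4,"offset": [3.3,-21,13],"rotation": [0,0,0]},
  {"claw": 4,"offset": [4,-25.5,13],"rotation": [0,0,0]},
])

```text
clock: 47.0
ee_pos: [482.9, -163.4, 169.1]
orientation: [3.127, -0.001, 1.661]
wrist_force: [0.8, 0.4, -1.1]
width: 52.1
gripper_force: 11.7
```

Emit:
drive_tool([
  {"claw": 4,"offset": [0.7,-4.5,0],"rotation": [0,0,0]},
  {"claw": 4,"offset": [1.4,-9,0],"rotation": [0,0,0]},
  {"claw": 4,"offset": [2,-13.5,0],"rotation": [0,0,0]},
  {"claw": 4,"offset": [2.6,-17.5,0],"rotation": [0,0,0]},
  {"claw": 4,"offset": [2.6,-19.2,0],"rotation": [0,0,0]},
  {"claw": 4,"offset": [2.6,-19.2,-4],"rotation": [0,0,0]},
  {"claw": 4,"offset": [2.6,-19.2,-8],"rotation": [0,0,0]},
  {"claw": 4,"offset": [2.6,-19.2,-11],"rotation": [0,0,0]},
])

```text
clock: 47.8
ee_pos: [508.2, -352.5, 56.3]
orientation: [3.128, -0.004, 1.662]
wrist_force: [0.0, -0.5, 0.1]
width: 52.1
gripper_force: 11.7
```

Emit:
drive_tool([
  {"claw": 4,"offset": [0,0,0],"rotation": [0,0,0]},
  {"claw": 4,"offset": [0,0,-1.2],"rotation": [0,0,0]},
  {"claw": 4,"offset": [0,0,-1.2],"rotation": [0,0,0]},
  {"claw": 6.5,"offset": [0,0,-1.2],"rotation": [0,0,0]},
  {"claw": 6.5,"offset": [0,0,-1.2],"rotation": [0,0,0]},
  {"claw": 6.5,"offset": [0,0,-1.2],"rotation": [0,0,0]},
  {"claw": 6.5,"offset": [0,0,3],"rotation": [0,0,0]},
  {"claw": 6.5,"offset": [0,0,8],"rotation": [0,0,0]},
])

```text
clock: 48.6
ee_pos: [507.9, -352.7, 137.9]
orientation: [3.13, -0.005, 1.661]
wrist_force: [1.3, -0.1, 0.6]
width: 65.4
gripper_force: 0.0
```

Emit:
drive_tool([
  {"claw": 6.5,"offset": [0,1,5],"rotation": [0,0,0]},
  {"claw": 8,"offset": [-0.5,4.5,8],"rotation": [0,0,0]},
  {"claw": 8,"offset": [-0.5,4.5,8],"rotation": [0,0,0]},
  {"claw": 8,"offset": [-0.5,4.5,8],"rotation": [0,0,0]},
  {"claw": 8,"offset": [-0.5,4.5,8],"rotation": [0,0,0]},
])

```text
clock: 49.1
ee_pos: [503.7, -308.9, 217.7]
orientation: [3.128, -0.002, 1.661]
wrist_force: [-0.3, -0.8, -0.5]
width: 80.2
gripper_force: 0.0
```

```bash
python3 - <<'E'
from h import *
s=bot.state();print(s["ee_pos"],s["orientation"],s["width"])
w=wrist();c=bot.camera("side");t=bot.camera("top");np.savez("w11.npz",**w)
print(pink(w["color"],(100,0,540,480))) if 0 else None
for r in pink(w["color"],(100,0,540,330)):
  if r[0][4]>200:print("w",r,wray(w,[r[1]],34).round(1))
for r in pink(c["color"],(250,310,390,440)):
  if r[0][4]>30:print("s",r,raypts(c,np.array([r[1]]),34).round(1))
# lid handle/flange in top : edges; box corners
save("t_lid.png",np.hstack([cv2.resize(t["color"][200:350,170:280],(396,540),interpolation=2),cv2.resize(w["color"][:400,100:540],(404,367))[:540] if 0 else cv2.copyMakeBorder(cv2.resize(w["color"],(404,303)),0,237,0,0,0)]))
E
```

```text
[ 503.70348706 -308.86501933  217.66332809] [ 3.12832375e+00 -2.25509753e-03  1.66120312e+00] 80.24545553933997
w ([287, 151, 62, 60, 2378], [316.0, 177.2], [152.0, 142.0, 137.0]) [[ 502.3 -268.9   34. ]]
w ([288, 236, 53, 56, 2077], [313.8, 264.9], [147.0, 136.0, 131.0]) [[ 507.7 -349.9   34. ]]
s ([299, 352, 24, 21, 395], [310.3, 361.8], [200.0, 189.0, 185.0]) [[ 500.7 -269.4   34. ]]
s ([312, 383, 25, 21, 403], [323.8, 392.9], [206.0, 196.0, 191.0]) [[ 505.7 -353.4   34. ]]
```

```bash
python3 - <<'E'
from h import *
t=bot.camera("top");a=t["color"].astype(int);g=a.min(-1)
print("table",np.median(g[330:350,430:450]),"rim rows",g[262:266,440].tolist(),"prof right",g[280,480:505].tolist(),"left",g[280,412:432].tolist(),"top",g[248:268,460].tolist(),"bot",g[295:315,460].tolist())
for th in (185,195,205): blob(t,g>th,(405,240,512,325),78,"box>%d"%th)
# subpixel corner check: rim predicted
th=np.radians(6.2)
for sx in(-64,64):
  for sy in(-99,99): print(proj(t,[505.3+sx*np.cos(th)-sy*np.sin(th),-308.8+sx*np.sin(th)+sy*np.cos(th),78]).round(1))
w=dict(np.load("w11.npz"));g=w["color"].astype(int).min(-1);h=cv2.cvtColor(w["color"],cv2.COLOR_RGB2HSV)
for p in((505.3,-203),(505.3,-209.5),(580,-300),(565,-300),(440,-316),(446,-316)): u=wproj(w,[p[0],p[1],78]).round().astype(int);print(p,u,g[u[1],u[0]] if 0<=u[1]<480 and 0<=u[0]<640 else None)
v=177;print("row177",g[v,200:430:3].tolist());print("col316",g[60:150:3,316].tolist())
E
```

```text
table 177.0 rim rows [168, 218, 218, 218] prof right [112, 118, 188, 182, 78, 108, 133, 150, 164, 177, 188, 200, 208, 208, 199, 192, 184, 167, 117, 86, 86, 86, 86, 86, 86] left [178, 178, 178, 178, 177, 150, 96, 97, 97, 96, 96, 113, 186, 218, 218, 218, 218, 218, 218, 218] top [176, 176, 177, 177, 176, 177, 177, 171, 185, 192, 115, 93, 157, 218, 218, 217, 217, 218, 217, 218] bot [217, 217, 218, 218, 218, 218, 218, 218, 212, 206, 203, 153, 115, 90, 90, 91, 90, 91, 91, 90]
box>185 1728 uv [422 255] [477 309] ctr [ 503.6 -281.8] size [132.2 142.6] ang 6.7
box>195 1599 uv [422 259] [476 309] ctr [ 496.5 -276.7] size [130.1 143.6] ang 0.3
box>205 1523 uv [423 261] [476 308] ctr [ 497.8 -282.3] size [116.1 142.4] ang 6.3
[501.5 302.5]
[427. 309.]
[495.2 254.1]
[421.6 260.1]
(505.3, -203) [329  97] 148
(505.3, -209.5) [328 105] 146
(580, -300) [409 230] 150
(565, -300) [391 228] 74
(440, -316) [234 234] 151
(446, -316) [241 235] 190
row177 [148, 150, 150, 153, 148, 150, 150, 148, 152, 148, 150, 150, 167, 187, 79, 78, 77, 80, 108, 200, 195, 195, 196, 196, 197, 195, 196, 194, 180, 101, 133, 147, 148, 134, 144, 148, 147, 150, 151, 151, 146, 144, 148, 137, 131, 142, 121, 143, 136, 149, 196, 195, 194, 197, 194, 194, 195, 194, 195, 190, 84, 75, 78, 74, 75, 122, 191, 153, 146, 151, 150, 149, 149, 154, 148, 149, 149]
col316 [153, 149, 149, 151, 151, 146, 154, 151, 149, 150, 152, 150, 149, 154, 152, 142, 192, 147, 95, 97, 194, 198, 196, 198, 197, 196, 196, 197, 197, 195]
```

```bash
cat >> h.py <<'E'
def firstbright(g,pts,th):
    for i,(u,v) in enumerate(pts):
        if g[int(v),int(u)]>th: return (u,v)
E
python3 - <<'E'
from h import *
w=dict(np.load("w11.npz"));g=w["color"].astype(int).min(-1)
L=[firstbright(g,[(u,v) for u in range(215,260)],166) for v in range(125,235,10)]
R=[firstbright(g,[(u,v) for u in range(425,380,-1)],166) for v in range(125,225,10)]
T=[firstbright(g,[(u,v) for v in range(85,130)],166) for u in range(260,385,10)]
f=lambda A:np.array([wray(w,[p],78)[0,:2] for p in A if p])
for n,A in(("L",L),("R",R),("T",T)):
    P=f(A);d=cv2.fitLine(P.astype(np.float32),cv2.DIST_HUBER,0,.01,.01).ravel();print(n,len(P),"dir",np.degrees(np.arctan2(d[1],d[0])).round(2),"pt",d[2:].round(1),"res",np.abs((P-d[2:])@[-d[1],d[0]]).max().round(1))
E
```

```text
L 11 dir -83.45 pt [ 439.9 -269.6] res 0.5
R 10 dir -82.89 pt [ 565.2 -253.4] res 0.3
T 13 dir 6.55 pt [ 502.6 -210.9] res 0.5
```

Emit:
drive_tool([
  {"claw": 8,"offset": [-0.3,5,2],"rotation": [0,0,0]},
  {"claw": 8,"offset": [-0.6,10,4],"rotation": [0,0,0]},
  {"claw": 8,"offset": [-0.9,15,4],"rotation": [0,0,0]},
  {"claw": 8,"offset": [-1.2,20,4],"rotation": [0,0,0]},
  {"claw": 8,"offset": [-1.5,25,4],"rotation": [0,0,0]},
  {"claw": 8,"offset": [-1.8,30,4],"rotation": [0,0,0]},
  {"claw": 8,"offset": [-2.1,35,4],"rotation": [0,0,0]},
  {"claw": 8,"offset": [-2.4,40,4],"rotation": [0,0,0]},
])

```text
clock: 50.1
ee_pos: [480.1, 85.0, 258.8]
orientation: [3.127, -0.001, 1.661]
wrist_force: [0.6, 0.3, 0.5]
width: 80.2
gripper_force: 0.0
```

Emit:
drive_tool([
  {"claw": 8,"offset": [-0.6,5,0],"rotation": [0,0,0]},
  {"claw": 8,"offset": [-1.2,10,0],"rotation": [0,0,0]},
  {"claw": 8,"offset": [-1.2,15,0],"rotation": [0,0,0]},
  {"claw": 8,"offset": [-1.2,17,0],"rotation": [0,0,0]},
  {"claw": 8,"offset": [-1.2,17,0],"rotation": [0,0,0]},
  {"claw": 8,"offset": [-1.2,17,0],"rotation": [0,0,0]},
  {"claw": 8,"offset": [-1.2,17,0],"rotation": [0,0,0]},
])

```text
clock: 50.8
ee_pos: [468.9, 252.2, 259.2]
orientation: [3.127, -0.0, 1.66]
wrist_force: [-0.5, 0.1, -0.3]
width: 80.2
gripper_force: 0.0
```

```bash
python3 - <<'E'
from h import *
s=bot.state();print(s["ee_pos"],s["orientation"])
w=wrist();np.savez("w12.npz",**w);save("w12.png",w["color"])
for p in((468,299,150),(468,402,120),(400,299,120),(536,299,120),(468,196,120)): 
  u=wproj(w,p).round().astype(int);print(p,u)
hsv=cv2.cvtColor(w["color"],cv2.COLOR_RGB2HSV);print(hsv[140,150:500:8].tolist())
E
```

```text
[468.90025805 252.18561401 259.1756708 ] [ 3.12677854e+00 -3.83759131e-04  1.65988874e+00]
(468, 299, 150) [319 176]
(468, 402, 120) [330  42]
(400, 299, 120) [230 166]
(536, 299, 120) [404 182]
(468, 196, 120) [307 298]
[[20, 11, 201], [19, 14, 198], [12, 47, 153], [13, 130, 135], [13, 129, 136], [14, 129, 132], [14, 131, 138], [13, 129, 140], [13, 135, 136], [13, 130, 141], [13, 132, 141], [101, 13, 153], [105, 7, 151], [99, 12, 155], [95, 10, 156], [90, 12, 155], [100, 15, 155], [90, 10, 155], [90, 11, 157], [98, 13, 158], [90, 16, 126], [86, 13, 155], [94, 13, 158], [96, 10, 122], [101, 13, 154], [85, 10, 155], [95, 10, 157], [97, 14, 159], [90, 11, 157], [90, 3, 151], [99, 12, 155], [86, 12, 154], [97, 16, 144], [13, 129, 148], [14, 135, 149], [13, 138, 150], [14, 139, 145], [14, 139, 150], [14, 139, 152], [14, 140, 151], [14, 141, 148], [14, 139, 152], [13, 141, 150], [14, 143, 150]]
```

View pics/w12.png

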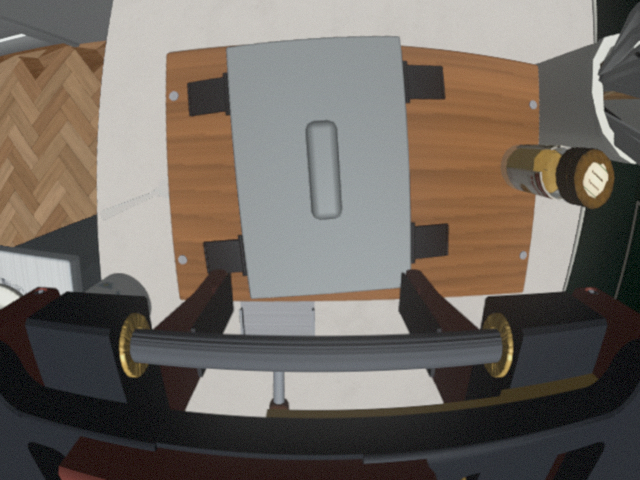

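```bash
python3 - <<'E'
from h import *
w=dict(np.load("w12.npz"));h=cv2.cvtColor(w["color"],cv2.COLOR_RGB2HSV).astype(int);g=((h[...,1]<40)&(h[...,2]>110)).astype(int)
f=lambda A:np.array([wray(w,[p],120)[0,:2] for p in A if p])
L=[firstbright(g,[(u,v) for u in range(205,270)],.5) for v in list(range(118,232,8))]
R=[firstbright(g,[(u,v) for u in range(430,380,-1)],.5) for v in list(range(105,222,8))]
B=[firstbright(g,[(u,v) for v in range(299,280,-1)],.5) for u in range(330,395,8)]
for n,A in(("L",L),("R",R)):
    P=f(A);d=cv2.fitLine(P.astype(np.float32),cv2.DIST_HUBER,0,.01,.01).ravel();print(n,len(P),"dir",np.degrees(np.arctan2(d[1],d[0])).round(2),"pt",d[2:].round(1),"res",np.abs((P-d[2:])@[-d[1],d[0]]).max().round(1))
c=wray(w,np.array([(228,48),(400,37),(411,287),(250,297)]),120)[:,:2];print("corners",c.round(1).tolist(),"mean",c.mean(0).round(1))
hd=wray(w,np.array([(306,126),(334,124),(342,213),(312,216)]),150)[:,:2];print("handle",hd.round(1).tolist(),hd.mean(0).round(1))
e=wray(w,np.array([(321,120),(327,219)]),150)[:,:2];print("handle ends",e.round(1).tolist(),e.mean(0).round(1))
E
```

```text
L 15 dir -80.74 pt [402.9 305.4] res 0.4
R 15 dir -80.42 pt [535.8 322. ] res 0.5
corners [[390.1, 392.1], [521.7, 413.7], [554.8, 212.2], [420.8, 192.4]] mean [471.9 302.6]
handle [[456.3, 332.1], [475.0, 335.2], [486.5, 274.5], [465.8, 270.5]] [470.9 303.1]
handle ends [[466.0, 337.1], [476.4, 269.3]] [471.2 303.2]
```

Emit:
drive_tool([
  {"claw": 8,"offset": [0.16,3,0],"rotation": [-0.0013,0.0145,0.072]},
  {"claw": 8,"offset": [0.16,5.03,0],"rotation": [-0.0013,0.0145,0.072]},
  {"claw": 8,"offset": [0.16,5.03,-4],"rotation": [-0.0013,0.0145,0.072]},
  {"claw": 8,"offset": [0.16,5.03,-8],"rotation": [-0.0013,0.0145,0.072]},
  {"claw": 8,"offset": [0.16,5.03,-11],"rotation": [-0.0013,0.0145,0.072]},
  {"claw": 8,"offset": [0.16,5.03,-11.7],"rotation": [-0.0013,0.0145,0.072]},
  {"claw": 8,"offset": [0.16,5.03,-11.7],"rotation": [-0.0013,0.0145,0.072]},
])

```text
clock: 51.55
ee_pos: [470.1, 302.5, 141.8]
orientation: [-3.14, -0.001, 1.732]
wrist_force: [-1.2, 0.2, 0.3]
width: 79.8
gripper_force: 0.0
```

Emit:
drive_tool([
  {"claw": 1.5,"offset": [0,0,0],"rotation": [0,0,0]},
  {"claw": 1.5,"offset": [0,0,0],"rotation": [0,0,0]},
  {"claw": 1.5,"offset": [0,0,0],"rotation": [0,0,0]},
  {"claw": 1.5,"offset": [0,0,0],"rotation": [0,0,0]},
  {"claw": 1.5,"offset": [0,0,0],"rotation": [0,0,0]},
  {"claw": 1.5,"offset": [0,0,0],"rotation": [0,0,0]},
  {"claw": 1.5,"offset": [0,0,0],"rotation": [0,0,0]},
  {"claw": 1.5,"offset": [0,0,0],"rotation": [0,0,0]},
], force=45)

```text
clock: 52.35
ee_pos: [470.3, 303.8, 142.4]
orientation: [3.141, -0.002, 1.733]
wrist_force: [2.6, 0.8, 0.1]
width: 21.9
gripper_force: 45.0
```

Emit:
drive_tool([
  {"claw": 1.5,"offset": [0,0,0],"rotation": [0,0,0]},
  {"claw": 1.5,"offset": [0,0,0],"rotation": [0,0,0]},
  {"claw": 1.5,"offset": [0,0,0],"rotation": [0,0,0]},
  {"claw": 1.5,"offset": [0,0,0],"rotation": [0,0,0]},
  {"claw": 1.5,"offset": [0,0,0],"rotation": [0,0,0]},
])

```text
clock: 52.85
ee_pos: [470.3, 303.8, 142.4]
orientation: [3.141, -0.002, 1.733]
wrist_force: [1.4, -0.4, -1.5]
width: 21.8
gripper_force: 45.0
```

Emit:
drive_tool([
  {"claw": 1.5,"offset": [0,0,2],"rotation": [0,0,0]},
  {"claw": 1.5,"offset": [0,0,5],"rotation": [0,0,0]},
  {"claw": 1.5,"offset": [0,-1,8],"rotation": [0,0,0]},
  {"claw": 1.5,"offset": [0.3,-4,10],"rotation": [0,0,-0.01]},
  {"claw": 1.5,"offset": [0.5,-8,10],"rotation": [0,0,-0.02]},
  {"claw": 1.5,"offset": [0.8,-12,10],"rotation": [0,0,-0.03]},
  {"claw": 1.5,"offset": [1,-16,10],"rotation": [0,0,-0.04]},
  {"claw": 1.5,"offset": [1.2,-20,10],"rotation": [0,0,-0.047]},
])

```text
clock: 53.65
ee_pos: [481.4, 102.3, 241.4]
orientation: [-3.14, -0.002, 1.687]
wrist_force: [0.4, -0.5, -3.6]
width: 21.6
gripper_force: 45.0
```

Emit:
drive_tool([
  {"claw": 1.5,"offset": [0.3,-4,0],"rotation": [0,0,0]},
  {"claw": 1.5,"offset": [0.6,-8,0],"rotation": [0,0,0]},
  {"claw": 1.5,"offset": [0.9,-12,0],"rotation": [0,0,0]},
  {"claw": 1.5,"offset": [1.2,-16,0],"rotation": [0,0,0]},
  {"claw": 1.5,"offset": [1.4,-20,0],"rotation": [0,0,0]},
  {"claw": 1.5,"offset": [1.7,-24,0],"rotation": [0,0,0]},
  {"claw": 1.5,"offset": [2,-28,0],"rotation": [0,0,0]},
  {"claw": 1.5,"offset": [2.2,-32,0],"rotation": [0,0,0]},
])

```text
clock: 54.45
ee_pos: [503.6, -217.6, 241.3]
orientation: [-3.14, -0.003, 1.687]
wrist_force: [0.5, 0.7, -3.5]
width: 21.8
gripper_force: 45.0
```

Emit:
drive_tool([
  {"claw": 1.5,"offset": [0.2,-4,0],"rotation": [0,0,0]},
  {"claw": 1.5,"offset": [0.3,-7,0],"rotation": [0,0,0]},
  {"claw": 1.5,"offset": [0.3,-9.1,0],"rotation": [0,0,0]},
  {"claw": 1.5,"offset": [0.3,-9.1,0],"rotation": [0,0,0]},
  {"claw": 1.5,"offset": [0.3,-9.1,0],"rotation": [0,0,0]},
  {"claw": 1.5,"offset": [0.3,-9.1,0],"rotation": [0,0,0]},
])

```text
clock: 55.05
ee_pos: [507.4, -306.1, 242.4]
orientation: [3.141, -0.002, 1.688]
wrist_force: [0.5, 0.7, -3.8]
width: 22.4
gripper_force: 45.0
```

```bash
python3 - <<'E'
from h import *
s=bot.state();print(s["ee_pos"],s["orientation"],s["wrist_force"],s["width"])
w=wrist();h=cv2.cvtColor(w["color"],cv2.COLOR_RGB2HSV).astype(int);np.savez("w13.npz",**w)
z0=s["ee_pos"][2]-142.4+106;print("lid origin z",z0)
# front (far +y) flange edge and side edges seen from wrist camera, held lid
print("col316",h[0:140:4,300,2].tolist());print("row90 V",h[90,180:460:6,2].tolist())
E
```

```text
[ 507.37916651 -306.08306874  242.44225112] [ 3.14089959e+00 -2.26856321e-03  1.68769789e+00] [ 0.49781417  0.6695405  -3.76995286] 22.36314519969165
lid origin z 206.04225111995427
col316 [83, 82, 85, 91, 99, 101, 105, 139, 210, 210, 210, 212, 211, 212, 210, 212, 213, 211, 132, 157, 155, 153, 155, 155, 153, 155, 154, 151, 156, 152, 152, 154, 153, 151, 155]
row90 V [154, 155, 156, 156, 153, 157, 154, 153, 154, 155, 155, 156, 154, 154, 152, 155, 153, 153, 156, 155, 155, 151, 155, 156, 154, 159, 155, 152, 158, 158, 155, 156, 155, 153, 156, 153, 156, 156, 154, 156, 155, 158, 158, 156, 159, 158, 157]
```

```bash
python3 - <<'E'
from h import *
w=dict(np.load("w13.npz"));g=(cv2.cvtColor(w["color"],cv2.COLOR_RGB2HSV)[...,2]<170).astype(int)
P=np.array([wray(w,[firstbright(g,[(u,v) for v in range(50,110)],.5)],220)[0,:2] for u in range(250,390,10)])
d=cv2.fitLine(P.astype(np.float32),cv2.DIST_HUBER,0,.01,.01).ravel();print(np.degrees(np.arctan2(d[1],d[0])).round(2),d[2:].round(1))
yaw=1.6877-np.pi/2;v=np.array([-np.sin(yaw),np.cos(yaw)]);tcp=np.array([507.38,-306.08]);print("edge ahead of TCP",(d[2:]-tcp)@v,"->TCP minus lid centre along y",103-(d[2:]-tcp)@v)
E
```

```text
6.6 [ 500.  -204.7]
edge ahead of TCP 101.52249789864429 ->TCP minus lid centre along y 1.4775021013557108
```

Emit:
drive_tool([
  {"claw": 1.5,"offset": [0,-0.18,-3],"rotation": [0,0,0]},
  {"claw": 1.5,"offset": [0,-0.18,-7],"rotation": [0,0,0]},
  {"claw": 1.5,"offset": [0,-0.18,-10.5],"rotation": [0,0,0]},
  {"claw": 1.5,"offset": [0,-0.18,-12.2],"rotation": [0,0,0]},
  {"claw": 1.5,"offset": [0,-0.18,-12.9],"rotation": [0,0,0]},
  {"claw": 1.5,"offset": [0,-0.18,-13.3],"rotation": [0,0,0]},
  {"claw": 1.5,"offset": [0,-0.18,-13.6],"rotation": [0,0,0]},
  {"claw": 1.5,"offset": [0,-0.18,-13.6],"rotation": [0,0,0]},
])

```text
clock: 55.9
ee_pos: [507.8, -309.4, 108.0]
orientation: [3.139, 0.0, 1.686]
wrist_force: [1.1, 0.1, -4.1]
width: 21.6
gripper_force: 45.0
```

Emit:
drive_tool([
  {"claw": 1.5,"offset": [0,0,-0.1],"rotation": [0,0,0]},
  {"claw": 1.5,"offset": [0,0,-0.15],"rotation": [0,0,0]},
  {"claw": 1.5,"offset": [0,0,-0.2],"rotation": [0,0,0]},
  {"claw": 1.5,"offset": [0,0,-0.2],"rotation": [0,0,0]},
])

```text
clock: 56.3
ee_pos: [507.7, -309.4, 106.4]
orientation: [3.139, 0.0, 1.686]
wrist_force: [-1.0, 1.7, 5.3]
width: 21.8
gripper_force: 45.0
```

Emit:
drive_tool([
  {"claw": 6,"offset": [0,0,0.2],"rotation": [0,0,0]},
  {"claw": 6,"offset": [0,0,0.2],"rotation": [0,0,0]},
  {"claw": 6,"offset": [0,0,0.2],"rotation": [0,0,0]},
  {"claw": 6,"offset": [0,0,0.2],"rotation": [0,0,0]},
  {"claw": 6,"offset": [0,0,4],"rotation": [0,0,0]},
  {"claw": 6,"offset": [0,0,9],"rotation": [0,0,0]},
  {"claw": 6,"offset": [0,-3,13],"rotation": [0,0,0]},
  {"claw": 3,"offset": [0,-4.5,14],"rotation": [0,0,0]},
], force=20)

```text
clock: 57.1
ee_pos: [508.1, -356.0, 251.0]
orientation: [3.135, 0.005, 1.686]
wrist_force: [-0.4, 0.2, 0.1]
width: 54.8
gripper_force: 0.0
```

Emit:
drive_tool([
  {"claw": 0,"offset": [0,0,0],"rotation": [0,0,0]},
  {"claw": 0,"offset": [0,0,0],"rotation": [0,0,0]},
  {"claw": 0,"offset": [0,0,0],"rotation": [0,0,0]},
])

```text
clock: 57.4
ee_pos: [506.9, -353.0, 242.1]
orientation: [-3.14, -0.004, 1.687]
wrist_force: [0.0, -0.5, -0.2]
width: 31.4
gripper_force: 0.0
```

```bash
python3 - <<'E'
from h import *
s=bot.state();print(s["ee_pos"],s["orientation"],s["width"])
t=bot.camera("top");P=cloud(t)
for p in((488,216),(512,219),(458,370),(397,207)): q=P[p[1]-3:p[1]+4,p[0]-3:p[0]+4].reshape(-1,3);print(p,np.median(q,0).round(0))
w=wrist();np.savez("w14.npz",**w);h=cv2.cvtColor(w["color"],cv2.COLOR_RGB2HSV).astype(int)
# clips: dark pixels around predicted places
th=np.arctan2(.1149,.9934);n=np.array([np.cos(th),np.sin(th)]);v=np.array([-n[1],n[0]]);c=np.array([507.9,-310.9])
for sx,sy in((1,1),(-1,1),(1,-1),(-1,-1)):
    e=c+sx*88*n+sy*65*v;u=wproj(w,[*e,83]).round().astype(int)
    if 0<=u[1]<330:
        m=np.zeros((480,640),np.uint8);x0,y0=u-40;m[max(y0,0):y0+80,max(x0,0):x0+80]=(h[max(y0,0):y0+80,max(x0,0):x0+80,2]<90)
        k,l,st,ce=cv2.connectedComponentsWithStats(m);i=1+np.argmax(st[1:,4]);print((sx,sy),u,st[i].tolist(),ce[i].round(1),"world",wray(w,[ce[i]],83)[0,:2].round(1),"pred",e.round(1))
    else: print((sx,sy),u)
print("flange far edge")
g=(h[...,2]<170)&(h[...,1]<60);P=[]
E
```

```text
[ 506.89678974 -352.98495231  242.1129765 ] [-3.13988589 -0.00439653  1.68699219] 31.449171405858657
(488, 216) [ 676. -374.  106.]
(512, 219) [ 670. -437.  105.]
(458, 370) [ 308. -155.  564.]
(397, 207) [ 696. -136.   88.]
(1, 1) [429 103] [406, 83, 37, 39, 1182] [423.6 102.8] world [ 582.7 -236.7] pred [ 587.8 -236.2]
(-1, 1) [217 102] [203, 82, 38, 39, 1229] [222.  101.8] world [ 417.  -256.2] pred [ 413.  -256.4]
(1, -1) [423 254] [400, 235, 37, 37, 1067] [417.6 252.4] world [ 597.3 -364.5] pred [ 602.8 -365.4]
(-1, -1) [222 254] [207, 234, 39, 38, 1129] [226.5 252.5] world [ 431.8 -384. ] pred [ 428.  -385.6]
flange far edge
```

Emit:
drive_tool([
  {"claw": 0,"offset": [3,4,-2],"rotation": [0,0,0]},
  {"claw": 0,"offset": [6,8,-5],"rotation": [0,0,0]},
  {"claw": 0,"offset": [9.2,11.9,-8],"rotation": [0,0,0]},
  {"claw": 0,"offset": [9.2,11.9,-12],"rotation": [0,0,0]},
  {"claw": 0,"offset": [9.2,11.9,-12.5],"rotation": [0,0,0]},
  {"claw": 0,"offset": [9.2,11.9,-12.5],"rotation": [0,0,0]},
  {"claw": 0,"offset": [9.2,11.9,-12.5],"rotation": [0,0,0]},
  {"claw": 0,"offset": [9.2,11.9,-12.5],"rotation": [0,0,0]},
])

```text
clock: 58.3
ee_pos: [599.6, -236.7, 122.7]
orientation: [3.137, 0.001, 1.685]
wrist_force: [0.6, 0.4, -1.2]
width: 0.6
gripper_force: 0.0
```

Emit:
drive_tool([
  {"claw": 0,"offset": [0,0,-1],"rotation": [0,0,0]},
  {"claw": 0,"offset": [0,0,-1.7],"rotation": [0,0,0]},
  {"claw": 0,"offset": [0,0,-2.4],"rotation": [0,0,0]},
  {"claw": 0,"offset": [0,0,-3.1],"rotation": [0,0,0]},
  {"claw": 0,"offset": [0,0,-3.8],"rotation": [0,0,0]},
  {"claw": 0,"offset": [0,0,-4.5],"rotation": [0,0,0]},
  {"claw": 0,"offset": [0,0,-5.2],"rotation": [0,0,0]},
  {"claw": 0,"offset": [0,0,-5.2],"rotation": [0,0,0]},
])

```text
clock: 59.1
ee_pos: [598.6, -234.7, 65.5]
orientation: [-3.14, -0.003, 1.687]
wrist_force: [0.5, -0.4, -1.3]
width: 0.3
gripper_force: 0.3
```

Emit:
drive_tool([
  {"claw": 0,"offset": [-0.4,-0.05,0],"rotation": [0,0,0]},
  {"claw": 0,"offset": [-0.8,-0.1,0],"rotation": [0,0,0]},
  {"claw": 0,"offset": [-1.1,-0.13,0],"rotation": [0,0,0]},
  {"claw": 0,"offset": [-1.3,-0.15,0],"rotation": [0,0,0]},
  {"claw": 0,"offset": [-1.5,-0.17,0],"rotation": [0,0,0]},
  {"claw": 0,"offset": [-1.6,-0.18,0],"rotation": [0,0,0]},
  {"claw": 0,"offset": [-1.6,-0.18,0],"rotation": [0,0,0]},
])

```text
clock: 59.8
ee_pos: [583.1, -237.0, 67.6]
orientation: [3.141, -0.001, 1.686]
wrist_force: [0.8, -1.0, 0.3]
width: 0.7
gripper_force: 0.3
```

Emit:
drive_tool([
  {"claw": 0,"offset": [-0.1,-0.01,0],"rotation": [0,0,0]},
  {"claw": 0,"offset": [-0.2,-0.02,0],"rotation": [0,0,0]},
  {"claw": 0,"offset": [-0.3,-0.03,0],"rotation": [0,0,0]},
  {"claw": 0,"offset": [-0.4,-0.05,0],"rotation": [0,0,0]},
  {"claw": 0,"offset": [-0.4,-0.05,0],"rotation": [0,0,0]},
])

```text
clock: 60.3
ee_pos: [579.0, -237.3, 67.3]
orientation: [3.141, -0.002, 1.686]
wrist_force: [2.0, 0.5, -0.2]
width: 0.7
gripper_force: 0.5
```

Emit:
drive_tool([
  {"claw": 0,"offset": [-0.1,-0.01,0],"rotation": [0,0,0]},
  {"claw": 0,"offset": [-0.2,-0.02,0],"rotation": [0,0,0]},
  {"claw": 0,"offset": [-0.3,-0.03,0],"rotation": [0,0,0]},
  {"claw": 0,"offset": [-0.3,-0.03,0],"rotation": [0,0,0]},
])

```text
clock: 60.7
ee_pos: [578.6, -237.3, 67.5]
orientation: [3.135, -0.001, 1.687]
wrist_force: [11.2, -0.9, -6.0]
width: 0.2
gripper_force: 5.6
```

Emit:
drive_tool([
  {"claw": 0,"offset": [0.8,0.1,0],"rotation": [0,0,0]},
  {"claw": 0,"offset": [2.5,0.3,0],"rotation": [0,0,0]},
  {"claw": 0,"offset": [2.5,0.3,4],"rotation": [0,0,0]},
  {"claw": 0,"offset": [2.5,0.3,8],"rotation": [0,0,0]},
  {"claw": 0,"offset": [1,-2,12],"rotation": [0,0,0]},
  {"claw": 0,"offset": [0.5,-6,14],"rotation": [0,0,0]},
  {"claw": 0,"offset": [-4,-10,17.3],"rotation": [0,0,0]},
  {"claw": 0,"offset": [-7.2,-11.6,17.3],"rotation": [0,0,0]},
])

```text
clock: 61.5
ee_pos: [506.1, -353.8, 242.2]
orientation: [3.14, 0.0, 1.687]
wrist_force: [-0.7, -1.4, -0.3]
width: 0.2
gripper_force: 0.0
```

```bash
cat > clips.py <<'E'
from h import *
s=bot.state();print(s["ee_pos"],s["orientation"])
w=wrist();h=cv2.cvtColor(w["color"],cv2.COLOR_RGB2HSV).astype(int)
th=.1152;n=np.array([np.cos(th),np.sin(th)]);v=np.array([-n[1],n[0]]);c=np.array([507.5,-310.6])
for sx,sy in((1,1),(-1,1),(1,-1),(-1,-1)):
    r=[]
    for x in range(60,118,3):
        e=c+sx*x*n+sy*65*v;u=wproj(w,[*e,83]).round().astype(int)
        r.append(int(h[u[1],u[0],2]) if 0<=u[1]<480 and 0<=u[0]<640 else -1)
    print((sx,sy),r)
E
python3 clips.py
```

```text
[ 506.07871929 -353.80825657  242.24369705] [3.13981641e+00 2.63923404e-04 1.68705513e+00]
(1, 1) [143, 127, 53, 177, 183, 183, 186, 181, 184, 185, 188, 186, 184, 186, 182, 185, 184, 185, 183, 186]
(-1, 1) [142, 139, 145, 137, 59, 59, 52, 55, 54, 56, 56, 55, 51, 57, 50, 133, 183, 184, 183, 182]
(1, -1) [152, 153, 85, 58, 59, 59, 56, 56, 62, 56, 57, 58, 57, 121, 181, 182, 166, 109, 71, 74]
(-1, -1) [150, 149, 148, 107, 59, 65, 65, 68, 61, 60, 61, 62, 59, 56, 60, 181, 184, 186, 186, 183]
```

Emit:
drive_tool([
  {"claw": 0,"offset": [-4,-1.5,-1],"rotation": [0,0,0]},
  {"claw": 0,"offset": [-8.75,-3.25,-5],"rotation": [0,0,0]},
  {"claw": 0,"offset": [-8.75,-3.25,-9],"rotation": [0,0,0]},
  {"claw": 0,"offset": [-8.75,-3.25,-12.5],"rotation": [0,0,0]},
  {"claw": 0,"offset": [-8.75,-3.25,-12.5],"rotation": [0,0,0]},
  {"claw": 0,"offset": [-8.75,-3.25,-13.5],"rotation": [0,0,0]},
  {"claw": 0,"offset": [-8.75,-3.25,-14.2],"rotation": [0,0,0]},
  {"claw": 0,"offset": [-8.75,-3.25,-14.9],"rotation": [0,0,0]},
])

```text
clock: 62.35
ee_pos: [420.1, -385.5, 93.0]
orientation: [3.138, 0.001, 1.687]
wrist_force: [1.6, -0.4, 1.8]
width: 0.7
gripper_force: 0.8
```

Emit:
drive_tool([
  {"claw": 0,"offset": [0,0,-0.7],"rotation": [0,0,0]},
  {"claw": 0,"offset": [0,0,-1.4],"rotation": [0,0,0]},
  {"claw": 0,"offset": [0,0,-2.1],"rotation": [0,0,0]},
  {"claw": 0,"offset": [0,0,-2.8],"rotation": [0,0,0]},
  {"claw": 0,"offset": [0,0,-2.8],"rotation": [0,0,0]},
  {"claw": 0,"offset": [0.4,0.05,-2.8],"rotation": [0,0,0]},
  {"claw": 0,"offset": [0.8,0.1,-2.8],"rotation": [0,0,0]},
  {"claw": 0,"offset": [1.1,0.13,-2.8],"rotation": [0,0,0]},
])

```text
clock: 63.15
ee_pos: [430.2, -383.5, 63.2]
orientation: [3.141, -0.001, 1.687]
wrist_force: [0.2, 0.5, -0.9]
width: 0.5
gripper_force: 0.5
```

Emit:
drive_tool([
  {"claw": 0,"offset": [0.1,0.01,0],"rotation": [0,0,0]},
  {"claw": 0,"offset": [0.3,0.03,0],"rotation": [0,0,0]},
  {"claw": 0,"offset": [0.5,0.06,0],"rotation": [0,0,0]},
  {"claw": 0,"offset": [0.6,0.07,0],"rotation": [0,0,0]},
  {"claw": 0,"offset": [0.6,0.07,0],"rotation": [0,0,0]},
])

```text
clock: 63.65
ee_pos: [435.9, -383.0, 63.1]
orientation: [3.141, -0.001, 1.686]
wrist_force: [-1.0, -0.8, -0.7]
width: 0.5
gripper_force: 0.5
```

Emit:
drive_tool([
  {"claw": 0,"offset": [0.1,0.01,0],"rotation": [0,0,0]},
  {"claw": 0,"offset": [0.2,0.02,0],"rotation": [0,0,0]},
  {"claw": 0,"offset": [0.3,0.03,0],"rotation": [0,0,0]},
  {"claw": 0,"offset": [0.4,0.04,0],"rotation": [0,0,0]},
  {"claw": 0,"offset": [0.4,0.04,0],"rotation": [0,0,0]},
])

```text
clock: 64.15
ee_pos: [437.9, -382.8, 63.0]
orientation: [-3.138, -0.002, 1.686]
wrist_force: [-9.3, -0.7, 3.1]
width: 0.8
gripper_force: 5.1
```

Emit:
drive_tool([
  {"claw": 0,"offset": [-0.8,-0.1,0],"rotation": [0,0,0]},
  {"claw": 0,"offset": [-2.5,-0.3,0.5],"rotation": [0,0,0]},
  {"claw": 0,"offset": [-2.5,-0.3,5],"rotation": [0,0,0]},
  {"claw": 0,"offset": [-2.5,-0.3,9.5],"rotation": [0,0,0]},
  {"claw": 0,"offset": [1,0,10.5],"rotation": [0,0,0]},
  {"claw": 0,"offset": [5.5,0.6,10.5],"rotation": [0,0,0]},
  {"claw": 0,"offset": [10,1.2,10.5],"rotation": [0,0,0]},
  {"claw": 0,"offset": [14.5,1.6,10.5],"rotation": [0,0,0]},
])

```text
clock: 64.95
ee_pos: [586.9, -365.8, 168.7]
orientation: [3.139, -0.001, 1.687]
wrist_force: [0.3, -1.0, -0.1]
width: 0.4
gripper_force: 0.0
```

Emit:
drive_tool([
  {"claw": 0,"offset": [3.1,0.3,0],"rotation": [0,0,0]},
  {"claw": 0,"offset": [3.1,0.3,0],"rotation": [0,0,0]},
  {"claw": 0,"offset": [3.1,0.3,-3],"rotation": [0,0,0]},
  {"claw": 0,"offset": [3.1,0.3,-5],"rotation": [0,0,0]},
  {"claw": 0,"offset": [3.1,0.3,-5.5],"rotation": [0,0,0]},
  {"claw": 0,"offset": [3.1,0.3,-6.2],"rotation": [0,0,0]},
  {"claw": 0,"offset": [3.1,0.3,-6.9],"rotation": [0,0,0]},
  {"claw": 0,"offset": [3.1,0.3,-7.6],"rotation": [0,0,0]},
])

```text
clock: 65.75
ee_pos: [616.1, -364.0, 93.4]
orientation: [3.139, 0.0, 1.686]
wrist_force: [-0.6, -0.5, 1.4]
width: 0.3
gripper_force: 0.7
```

Emit:
drive_tool([
  {"claw": 0,"offset": [0,0,-0.7],"rotation": [0,0,0]},
  {"claw": 0,"offset": [0,0,-1.4],"rotation": [0,0,0]},
  {"claw": 0,"offset": [0,0,-2.1],"rotation": [0,0,0]},
  {"claw": 0,"offset": [0,0,-2.7],"rotation": [0,0,0]},
  {"claw": 0,"offset": [0,0,-2.7],"rotation": [0,0,0]},
  {"claw": 0,"offset": [-0.4,-0.05,-2.7],"rotation": [0,0,0]},
  {"claw": 0,"offset": [-0.8,-0.1,-2.7],"rotation": [0,0,0]},
  {"claw": 0,"offset": [-1.2,-0.14,-2.7],"rotation": [0,0,0]},
])

```text
clock: 66.55
ee_pos: [603.7, -364.9, 65.3]
orientation: [3.14, -0.001, 1.686]
wrist_force: [2.2, -0.0, -1.4]
width: 0.7
gripper_force: 0.7
```

Emit:
drive_tool([
  {"claw": 0,"offset": [-0.2,-0.02,0],"rotation": [0,0,0]},
  {"claw": 0,"offset": [-0.4,-0.05,0],"rotation": [0,0,0]},
  {"claw": 0,"offset": [-0.6,-0.07,0],"rotation": [0,0,0]},
  {"claw": 0,"offset": [-0.75,-0.08,0],"rotation": [0,0,0]},
  {"claw": 0,"offset": [-0.75,-0.08,0],"rotation": [0,0,0]},
])

```text
clock: 67.05
ee_pos: [596.1, -365.7, 65.1]
orientation: [3.141, -0.002, 1.686]
wrist_force: [0.1, -0.2, -0.2]
width: 0.1
gripper_force: 0.3
```

Emit:
drive_tool([
  {"claw": 0,"offset": [-0.15,-0.02,0],"rotation": [0,0,0]},
  {"claw": 0,"offset": [-0.3,-0.03,0],"rotation": [0,0,0]},
  {"claw": 0,"offset": [-0.4,-0.04,0],"rotation": [0,0,0]},
  {"claw": 0,"offset": [-0.45,-0.05,0],"rotation": [0,0,0]},
  {"claw": 0,"offset": [-0.45,-0.05,0],"rotation": [0,0,0]},
])

```text
clock: 67.55
ee_pos: [593.9, -365.9, 65.0]
orientation: [3.136, -0.0, 1.687]
wrist_force: [10.3, -1.6, -4.3]
width: 0.8
gripper_force: 4.7
```

Emit:
drive_tool([
  {"claw": 0,"offset": [0.8,0.1,0],"rotation": [0,0,0]},
  {"claw": 0,"offset": [2.5,0.3,0.5],"rotation": [0,0,0]},
  {"claw": 0,"offset": [2.5,0.3,5],"rotation": [0,0,0]},
  {"claw": 0,"offset": [2.5,0.3,9.5],"rotation": [0,0,0]},
  {"claw": 0,"offset": [0,1,10.5],"rotation": [0,0,0]},
  {"claw": 0,"offset": [-4,3,10.5],"rotation": [0,0,0]},
  {"claw": 0,"offset": [-8,5,10.5],"rotation": [0,0,0]},
  {"claw": 0,"offset": [-12,7,10.5],"rotation": [0,0,0]},
])

```text
clock: 68.35
ee_pos: [470.1, -295.5, 170.0]
orientation: [-3.141, -0.001, 1.686]
wrist_force: [-0.5, -0.5, 0.9]
width: 0.5
gripper_force: 0.0
```

Emit:
drive_tool([
  {"claw": 0,"offset": [-4,2.2,0],"rotation": [0,0,0]},
  {"claw": 0,"offset": [-6.9,3.9,0],"rotation": [0,0,0]},
  {"claw": 0,"offset": [-6.9,3.9,0],"rotation": [0,0,0]},
  {"claw": 0,"offset": [-6.9,3.9,-3],"rotation": [0,0,0]},
  {"claw": 0,"offset": [-6.9,3.9,-5],"rotation": [0,0,0]},
  {"claw": 0,"offset": [-6.9,3.9,-5],"rotation": [0,0,0]},
])

```text
clock: 68.95
ee_pos: [402.0, -256.7, 117.1]
orientation: [-3.138, -0.005, 1.686]
wrist_force: [-0.3, 0.4, 0.2]
width: 0.4
gripper_force: 0.0
```

Emit:
drive_tool([
  {"claw": 0,"offset": [0,0,-0.9],"rotation": [0,0,0]},
  {"claw": 0,"offset": [0,0,-1.7],"rotation": [0,0,0]},
  {"claw": 0,"offset": [0,0,-2.4],"rotation": [0,0,0]},
  {"claw": 0,"offset": [0,0,-3.1],"rotation": [0,0,0]},
  {"claw": 0,"offset": [0,0,-3.8],"rotation": [0,0,0]},
  {"claw": 0,"offset": [0,0,-4.5],"rotation": [0,0,0]},
  {"claw": 0,"offset": [0,0,-5.2],"rotation": [0,0,0]},
  {"claw": 0,"offset": [0,0,-5.2],"rotation": [0,0,0]},
])

```text
clock: 69.75
ee_pos: [402.1, -256.6, 66.3]
orientation: [-3.14, -0.003, 1.686]
wrist_force: [0.2, -0.5, 0.6]
width: 0.4
gripper_force: 0.0
```

Emit:
drive_tool([
  {"claw": 0,"offset": [0.4,0.05,0],"rotation": [0,0,0]},
  {"claw": 0,"offset": [0.8,0.1,0],"rotation": [0,0,0]},
  {"claw": 0,"offset": [1.2,0.14,0],"rotation": [0,0,0]},
  {"claw": 0,"offset": [1.5,0.17,0],"rotation": [0,0,0]},
  {"claw": 0,"offset": [1.8,0.2,0],"rotation": [0,0,0]},
  {"claw": 0,"offset": [2,0.23,0],"rotation": [0,0,0]},
  {"claw": 0,"offset": [2.15,0.25,0],"rotation": [0,0,0]},
  {"claw": 0,"offset": [2.15,0.25,0],"rotation": [0,0,0]},
])

```text
clock: 70.55
ee_pos: [423.5, -254.7, 68.0]
orientation: [-3.14, -0.002, 1.686]
wrist_force: [-5.7, -0.1, 2.8]
width: 0.4
gripper_force: 3.3
```

Emit:
drive_tool([
  {"claw": 0,"offset": [0.15,0.02,0],"rotation": [0,0,0]},
  {"claw": 0,"offset": [0.15,0.02,0],"rotation": [0,0,0]},
])

```text
clock: 70.75
ee_pos: [423.7, -254.7, 68.1]
orientation: [-3.137, -0.002, 1.686]
wrist_force: [-11.7, 1.8, 6.0]
width: 0.5
gripper_force: 6.4
```

Emit:
drive_tool([
  {"claw": 0,"offset": [-0.8,-0.1,0],"rotation": [0,0,0]},
  {"claw": 0,"offset": [-2.5,-0.3,0.5],"rotation": [0,0,0]},
  {"claw": 0,"offset": [-2.5,-0.3,5],"rotation": [0,0,0]},
  {"claw": 0,"offset": [-2.5,-0.3,9.5],"rotation": [0,0,0]},
  {"claw": 0,"offset": [1,-3,12],"rotation": [0,0,0]},
  {"claw": 0,"offset": [4,-6,15],"rotation": [0,0,0]},
  {"claw": 0,"offset": [8,-9.8,17.5],"rotation": [0,0,0]},
  {"claw": 0,"offset": [8.2,-9.8,17.5],"rotation": [0,0,0]},
])

```text
clock: 71.55
ee_pos: [510.5, -355.2, 244.2]
orientation: [3.138, 0.001, 1.686]
wrist_force: [-0.4, 0.3, -0.7]
width: 0.4
gripper_force: 0.0
```

```bash
python3 clips.py; python3 - <<'E'
from h import *
t=bot.camera("top");c=bot.camera("side")
h=cv2.cvtColor(t["color"],cv2.COLOR_RGB2HSV).astype(int);a=t["color"].astype(int)
blob(t,(h[...,1]>60)&(h[...,0]<20),(325,270,405,330),54,"scoop handle")
blob(t,(a[...,2]-a[...,0]>2),(272,260,345,340),3,"pan")
o=dict(np.load("top1.npz"))["color"].astype(int)
for n,(x0,y0,x1,y1) in dict(salt=(388,200,406,218),tumbler=(312,158,342,190),spice=(204,203,230,232),jar=(446,360,472,386)).items(): print(n,np.abs(a[y0:y1,x0:x1]-o[y0:y1,x0:x1]).mean().round(1))
print([r for r in pink(c["color"],(190,190,360,290)) if r[0][4]>40])
E
```

```text
[ 510.49712003 -355.21186112  244.18799904] [3.13781924e+00 9.53954738e-04 1.68595044e+00]
(1, 1) [134, 137, 138, 135, 110, 73, 179, 178, 179, 179, 175, 178, 177, 178, 179, 176, 177, 178, 178, 184]
(-1, 1) [137, 109, 65, 177, 176, 179, 179, 176, 177, 176, 178, 177, 178, 177, 180, 176, 178, 176, 179, 176]
(1, -1) [148, 150, 149, 77, 112, 177, 178, 177, 179, 182, 177, 181, 177, 175, 176, 177, 172, 133, 82, 72]
(-1, -1) [145, 146, 123, 63, 172, 176, 176, 179, 178, 175, 175, 178, 178, 180, 176, 177, 181, 180, 180, 182]
scoop handle 91 uv [365 295] [392 299] ctr [460.4 -94.2] size [10.5 71.5] ang 1.4
pan 1424 uv [281 287] [334 322] ctr [440.   89.8] size [ 91.3 143.1] ang 5.3
salt 5.2
tumbler 5.2
spice 3.2
jar 25.3
[]
```

```bash
python3 -c "
from bench import bot
print(bot.sign_off())"
```

```text
the job is handed in; nothing more can be done
None
```

I handed the job in at about 72 s: both bulbs that were there are in the box, the lid is on, and the clips were pressed down in opposite-corner order. The scoop lies on the worktop clear of the shelf. The salt shaker and spice jar looked unmoved in the last top view, but of the two glasses that could be the tumbler, the arm hid one. Early pushes jammed with up to about 52 N at the wrist before I changed the approach, and I found no sign of the shelf being hit.

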